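# Crank a tray of specimen pots under the reader and record it

## Robot

A 6-joint arm with a two-finger parallel gripper is mounted at the origin on the work surface. World frame = base frame: x ahead of the robot, y to its left, z up, the work surface at z = 0. Lengths are in m, angles in degrees, forces in N, time in s.
With the tool pointing down it reaches from about 0.4 to 0.825 m from the base axis. Payload 7 kg.
Tool frame: the origin (TCP) lies midway between the tips of the shut fingers; the grasp point (between the pads) lies 19 mm behind it; z points along the fingers, y is the direction in which the jaws open and shut (so a half turn about z gives the same grasp; the last joint's range is limited). The gripper opens to 88 mm and grips with 3 to 60 N. Pads are 19 mm wide; open, the fingers measure 130 mm over their backs; the gripper's body (78 mm by 193 mm) begins 47 mm behind the grasp point.
Start: joints at [-56.889, 20.546, 0.682, 0, -70.136, -16.507], TCP at [0.193, -0.647, 0.227] pointing down, gripper open.
Joint ranges: [-176.03, 176.03], [-82.01, 121.73], [-58.28, 71.71], [-173.87, 95.51], [-174.79, -0.11], [-173.66, 173.66]. Speed limits (degrees/s): [136.94, 136.94, 172.46, 180, 180, 180].

## Interface

Orientations are given as [roll, pitch, yaw] about the fixed x, y, z axes, in that order (R = Rz(yaw) Ry(pitch) Rx(roll)).
In Python, from plant import get_state, capture, close_job gives the robot as it stands.
- The arm moves only by the tool apply_moves, never from a script. Its argument "commands" is a list of rows, each an object with "grip": the opening, from 0 (shut) to 1 (fully open); "dp": the shift along the tool's x, y, z in mm, a list of three; "yaw": the turn about the tool's z in rad. A call has 1 to 12 rows; each row is the pose to reach, as a shift and turn from the pose commanded when the call began, along the tool's axes at that moment; what a row does not reach only later rows make up. A row lasts 1/8 s, in which the tool goes at most 62.5 mm and 10.7 degrees, less where a joint would pass 70% of its speed; a pose out of reach is approached as far as the arm can. A call with a gripper value outside its range is refused whole. The fingers move at their own pace and stop on an object; "newtons" is the grip in N (left out, the last holds). Time passes only in rows, so rows that repeat a pose let the fingers close. It gives the time, the measured TCP pose, the force and the opening at its end, in the units of the state.
- get_state(): the state, without advancing time (a new reading comes with each control period).
- capture(name): name is "scene" or "side" or "wrist"; returns a dict with "color" (400x640x3 uint8, red, green, blue), "camera_matrix" (3x3 intrinsics, pixels), "xyz" and "rotation" of the camera in the world; the wrist camera has in their place "T_tool_cam" (4x4, takes a point from camera to tool coordinates, whose origin is the TCP and whose axes are the flange's). Camera axes: x right, y up, looking along -z (the intrinsics and any distortion apply to the point x, -y, -z); pixel columns grow to the right and rows downward; lengths in m; the calibration is good to about 2 mm. A picture is of the moment at which its call begins: read the wrist's pose just before it. There is no depth.
- close_job(): hands the job in, once; it reports no verdict.
The state is a dict: "time_s": time; "joints": joint angles; "qd": joint speeds; "joint_torque": joint torques, N m; "tcp_pos": TCP position; "eef_rot": TCP orientation; "contact_force": force on the tool from outside, world axes, zero at the start; "moment": the same for the moment, N m; "gripper_width": finger opening in m.
Only numpy, scipy, OpenCV 4.12 (cv2) and the standard library are available. Lean on these libraries where they do the work, as an engineer would, in place of code of your own. Each camera call takes 0.05 s, during which the arm holds its last target.

## Task

Crank the empty carriage all the way out towards the robot, stand every specimen pot from the rubber mat upright in its tray, and then crank the carriage all the way in beside the reader. Then squeeze the reader's trigger fully against its grip for a moment and let it spring back. Turn the crank only by keeping its loose sleeve held in the gripper, and leave the bottle, the beaker and the tip box where they are.

Things in the scene. Friction and masses are not known exactly. Their poses are not given: they have to be found in the camera images.
- pot1 (a point): centre (half-way up) of a specimen pot: upright round pot, diameter 48 mm, height 48 mm, white body with a paper band and a grey lid, about 0.14 kg. Two to four pots are present, standing on the rubber mat (210 x 210 mm, 3 mm thick) at the start; absent pots read None from the start. Own z axis up when upright. The pot itself is called potbody with the same number
- pot2 (a point): centre (half-way up) of a specimen pot: upright round pot, diameter 48 mm, height 48 mm, white body with a paper band and a grey lid, about 0.14 kg. Two to four pots are present, standing on the rubber mat (210 x 210 mm, 3 mm thick) at the start; absent pots read None from the start. Own z axis up when upright. The pot itself is called potbody with the same number
- pot3 (a point): centre (half-way up) of a specimen pot: upright round pot, diameter 48 mm, height 48 mm, white body with a paper band and a grey lid, about 0.14 kg. Two to four pots are present, standing on the rubber mat (210 x 210 mm, 3 mm thick) at the start; absent pots read None from the start. Own z axis up when upright. The pot itself is called potbody with the same number
- pot4 (a point): centre (half-way up) of a specimen pot: upright round pot, diameter 48 mm, height 48 mm, white body with a paper band and a grey lid, about 0.14 kg. Two to four pots are present, standing on the rubber mat (210 x 210 mm, 3 mm thick) at the start; absent pots read None from the start. Own z axis up when upright. The pot itself is called potbody with the same number
- tray_floor (a point): centre of the inner floor of the carriage's open tray, moving with it. Aluminium tray, inside 130 mm (its x) x 190 mm (its y), rim 12 mm above this floor, walls 5 mm; floor about 39 mm above the bench. Its x axis is the direction in which the carriage travels in (away from the robot), its y axis points left, towards the mat. A pot counts as in the tray when its centre is within 50 mm (x) and 80 mm (y) of this point and it stands flat on the floor
- carriage (a joint): travel of the carriage in m: 0 = fully out (nearest the robot, loading place), 0.15 = fully in beside the reader. Geared to the crank: 0.075 m per turn; it is moved with the crank only and stays where it is left
- crank (a joint): angle of the crank in rad, 0 (carriage fully out) to 12.57 (two whole turns, carriage fully in), hard stops at both; grows counter-clockwise seen from above. Takes about 3 N at the sleeve; stays where it is left
- crank_axis (a point): point on the crank's vertical turning axis, on the white gearbox at the right of the station. Its x and y axes are those of the station (x = carriage's way in). It lies about 9 mm above the middle of the sleeve, near the height of the sleeve's upper half
- sleeve_mid (a point): centre of the crank's grip sleeve: black upright cylinder, diameter 28 mm, height 56 mm, middle about 136 mm above the bench, spinning freely on its pin, 55 mm from the crank's axis. The steel crank arm lies below it (its top 31 mm below this centre), a pin head 18 mm wide stands 5 mm above the top of the sleeve
- trigger (a joint): angle of the reader's trigger in rad: 0 = released, 0.26 = fully squeezed (stop); springs back. About 2 N at the pad to start, 6 N at the stop
- trigger_pad (a point): middle of the outer face of the trigger's pad, 117 mm above the bench; the trigger is a bare metal bar, 8 mm thick, 22 mm high, 56 mm long, lying along the left (station's +y) side of the grip, hinged on a vertical axis at its far end by the reader's head, 48 mm from the pad; squeezing moves the pad 12 mm towards the grip (station's -y)
- grip_back (a point): point on the back (right, station's -y) face of the reader's fixed black grip, opposite the trigger pad. The grip is a level bar pointing to the robot, 26 mm thick, 30 mm high, its middle 117 mm and its top 132 mm above the bench. Own x axis = station's x, y axis = from grip to trigger. Back face to trigger pad: 45 mm released, about 33 mm squeezed. The reader's head (top 146 mm above the bench) begins 55 mm farther in x
- media_bottle: amber bottle, diameter 64 mm, 150 mm high, origin under its base: bystander, leave alone
- beaker: glass beaker, diameter 70 mm, 90 mm high, origin under its base: bystander, leave alone
- tip_box: grey box with a clear lid, 80 x 110 x 63 mm, origin under its base: bystander, leave alone
Things that resemble listed ones, but are neither listed nor needed, are in the scene too. Leave any purple or yellow look-alike of the part that bears pot1 alone. What is shaped like the part that bears pot2 but yellow is not meant.

How it is judged:
By the outcome, as a careful person would: the job done as asked, in the order asked, and still so for the second after the job is handed in, with the robot touching nothing.
Of potbody1, potbody2, potbody3, potbody4 only 2 to 4 are there at a start; the rules pass over those that are not, and their reading is None.
At some moment in a run one of potbody1, potbody2, potbody3, potbody4 may be knocked a few centimetres aside while the robot is not near it.
Once in a run the grip may slacken for a moment while it holds something.
It also fails if it takes over 210 s, if anything falls off the work surface, if the arm or the gripper's body presses on something with over 40 N, if the wrist force passes 120 N, or if a joint passes its speed limit or range.

## Working session

There is one attempt and no reset: what is moved stays moved. The work goes in short steps, Python scripts to look and compute and a tool call to move; the robot and the scene stay as the last step left them, time stands still between calls to the robot, and variables do not carry over. Pictures are saved under pics/ and viewed, and the job is handed in when it is done.

Besides the shell and the picture viewer there is one more tool, called after ">>>" by a JSON object that holds its "api" and its "payload". apply_moves: Moves the arm, as the interface text tells. Its arguments: {"type":"object","properties":{"commands":{"type":"array","items":{"type":"object","properties":{"grip":{"type":"number"},"dp":{"type":"array","items":{"type":"number"}},"yaw":{"type":"number"}}}},"newtons":{"type":"number"}},"required":["commands"]}

```bash
ls; mkdir -p pics; cat > h.py <<'E'
import numpy as np, cv2
from plant import get_state, capture, close_job
from scipy.spatial.transform import Rotation as R
def save(c,n): cv2.imwrite('pics/'+n,cv2.cvtColor(c['color'],cv2.COLOR_RGB2BGR))
E
python3 - <<'E'
from h import *
s=get_state(); print(s)
for n in ['scene','side','wrist']:
    c=capture(n); save(c,n+'0.png'); print(n,{k:v for k,v in c.items() if k!='color'})
E
```

```text
pics
{'time_s': 0.0, 'joints': array([-5.68904771e+01,  2.05920656e+01,  6.34864751e-01, -2.02186047e-02,
       -7.01356310e+01, -1.65051830e+01]), 'qd': array([-0.01434961, -0.117246  , -0.09841981, -0.02451938, -0.00582559,
       -0.0127428 ]), 'joint_torque': array([ 3.62684923e-04, -5.82724857e+01,  2.93056870e+01,  6.99741483e+00,
        6.79255289e-03, -1.20662326e-04]), 'tcp_pos': array([ 0.19270998, -0.64640637,  0.22562355]), 'eef_rot': array([ 1.79905593e+02, -8.15269519e-03, -1.63402539e+02]), 'contact_force': array([-0.17167136,  0.656666  , -0.32552083]), 'moment': array([-0.00606365, -0.02630219,  0.00896938]), 'gripper_width': 0.08754470763068926}
scene {'camera_matrix': array([[472.8029612 ,   0.        , 321.33613785],
       [  0.        , 472.8029612 , 197.69269133],
       [  0.        ,   0.        ,   1.        ]]), 'xyz': array([1.30418891, 1.01008023, 1.18912471]), 'rotation': array([ 49.3206985 ,  -0.40402665, 141.62261558])}
side {'camera_matrix': array([[461.74242232,   0.        , 319.75356908],
       [  0.        , 461.74242232, 195.29875396],
       [  0.        ,   0.        ,   1.        ]]), 'xyz': array([-0.13618804,  0.9050303 ,  0.94970464]), 'rotation': array([  53.02572035,   -0.51768968, -145.04945316])}
wrist {'camera_matrix': array([[281.89813322,   0.        , 321.35693442],
       [  0.        , 281.89813322, 199.25828963],
       [  0.        ,   0.        ,   1.        ]]), 'T_tool_cam': array([[-9.18775178e-04,  9.51963742e-01,  3.06209389e-01,
         8.34290760e-02],
       [ 9.99999412e-01,  1.05120872e-03, -2.67587966e-04,
         5.17456378e-05],
       [-5.76624021e-04,  3.06208963e-01, -9.51964148e-01,
        -1.57934034e-01],
       [ 0.00000000e+00,  0.00000000e+00,  0.00000000e+00,
         1.00000000e+00]])}
```

View pics/scene0.png

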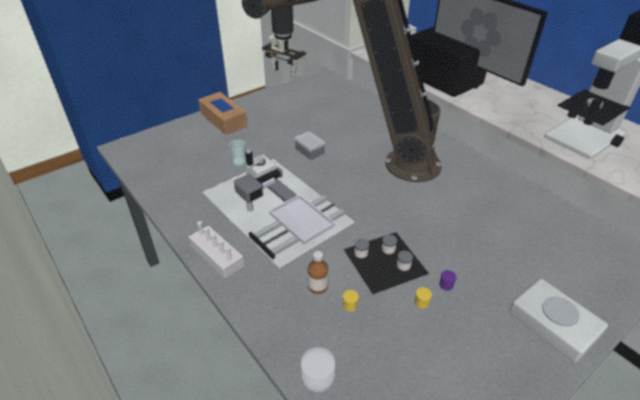

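View pics/side0.png

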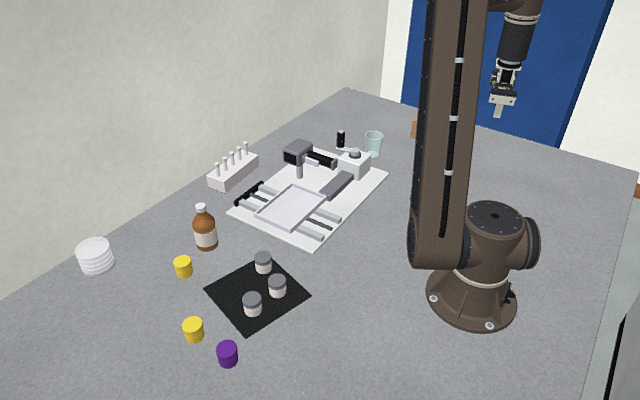

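View pics/wrist0.png

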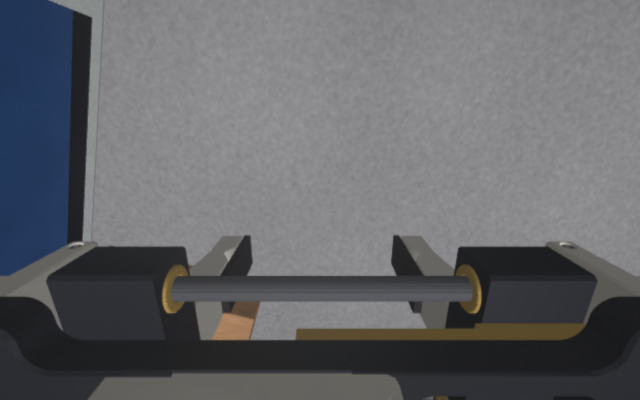

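The side view shows three grey-lidded pots on the black mat at (263,262), (277,286) and (252,304). The look-alikes are yellow at (183,266) and (193,329) and purple at (228,354), all off the mat. The crank and its black sleeve are near (340,138), and the reader is near (300,155). Next I'll take close crops to check the choice.

```bash
cat >> h.py <<'E'
def cam(c,s=None):
    if 'xyz' in c: return np.array(c['xyz']), R.from_euler('xyz',c['rotation'],degrees=True).as_matrix()
    T=np.eye(4);T[:3,:3]=R.from_euler('xyz',s['eef_rot'],degrees=True).as_matrix();T[:3,3]=s['tcp_pos']
    M=T@c['T_tool_cam']; return M[:3,3],M[:3,:3]
def ray(c,u,v,s=None):
    o,r=cam(c,s);K=c['camera_matrix']
    d=r@np.array([(u-K[0,2])/K[0,0],-(v-K[1,2])/K[1,1],-1]);return o,d/np.linalg.norm(d)
def onz(c,u,v,z,s=None):
    o,d=ray(c,u,v,s);return o+d*(z-o[2])/d[2]
def tri(*rays):
    A=np.zeros((3,3));b=np.zeros(3)
    for o,d in rays:
        P=np.eye(3)-np.outer(d,d);A+=P;b+=P@o
    p=np.linalg.solve(A,b);return p,[np.linalg.norm((np.eye(3)-np.outer(d,d))@(p-o))for o,d in rays]
def proj(c,p,s=None):
    o,r=cam(c,s);q=r.T@(np.array(p)-o);K=c['camera_matrix']
    return np.array([K[0,2]+K[0,0]*q[0]/-q[2],K[1,2]-K[1,1]*q[1]/-q[2]])
def crop(c,x0,y0,x1,y1,n,k):
    im=cv2.cvtColor(c['color'],cv2.COLOR_RGB2BGR)[y0:y1,x0:x1]
    cv2.imwrite('pics/'+n,cv2.resize(im,None,fx=k,fy=k,interpolation=cv2.INTER_CUBIC))
E
python3 - <<'E'
from h import *
a=capture('scene');b=capture('side')
crop(a,190,120,390,270,'sc_st.png',4); crop(b,220,120,420,260,'sd_st.png',4)
crop(b,160,230,320,370,'sd_mat.png',4); crop(a,330,215,470,315,'sc_mat.png',4)
E
```

```text
(no output)
```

View pics/sc_st.png

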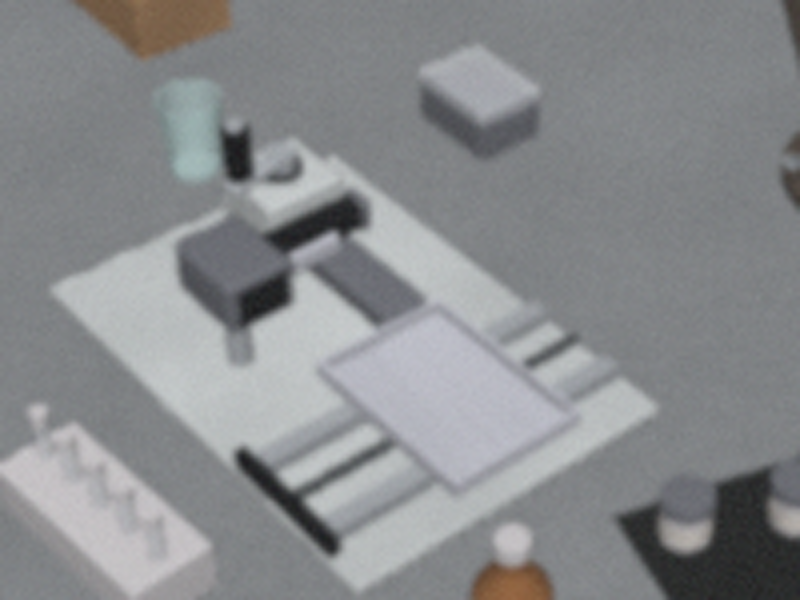

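View pics/sd_st.png

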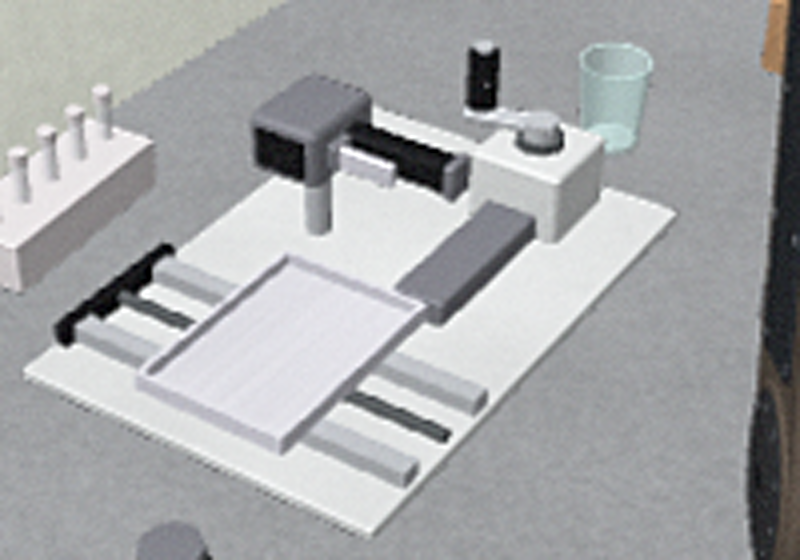

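View pics/sd_mat.png

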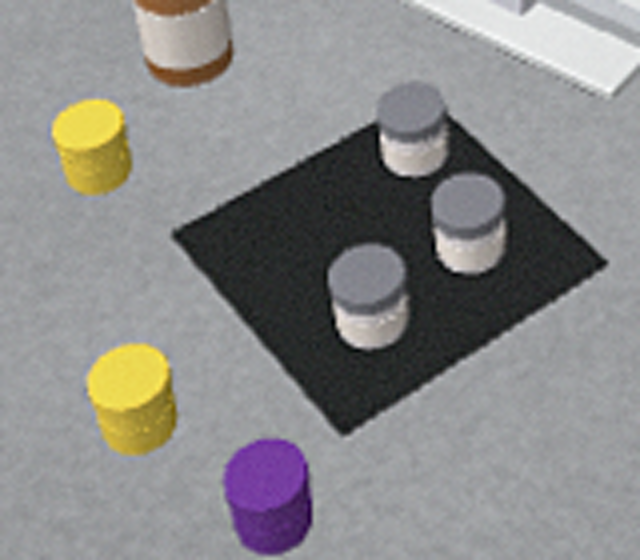

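View pics/sc_mat.png

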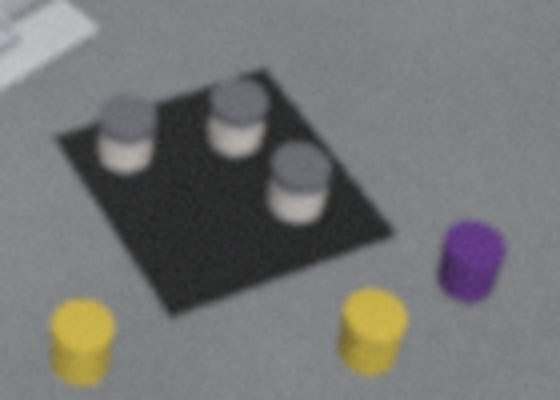

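```bash
python3 - <<'E'
from h import *
a=capture('scene');b=capture('side')
S=lambda u,v:ray(a,190+u/4-.4,120+v/4-.4); D=lambda u,v:ray(b,220+u/4-.4,120+v/4-.4)
def t(n,p,q):
    x,e=tri(S(*p),D(*q));print(n,x.round(4),np.round(e,4))
t('pinhead',(235,120),(485,45)); t('sleeve top',(235,128),(485,52));t('sleeve bot',(238,182),(482,112)); t('knob',(283,160),(541,125))
t('tr far',(320,370),(290,255)) # inner-left? check
t('tr a',(433,305),(425,310)); t('tr b',(578,415),(283,447)); t('tr c',(460,490),(140,380)); t('tr d',(320,370),(290,255))
t('plate corner',(655,410),(372,533));t('plate left',(360,590),(25,375))
t('plate right',(330,155),(675,212))
for n,p in [('a',(290,255)),('b',(425,310)),('c',(283,447)),('d',(140,380))]:
    print(n, onz(b,220+p[0]/4-.4,120+p[1]/4-.4,.051).round(4))
for n,p in [('plate near-left',(372,533)),('far-left',(25,375)),('near-right',(675,212))]:
    print(n, onz(b,220+p[0]/4-.4,120+p[1]/4-.4,.006).round(4))
# pots via lid ellipse in each image
def lids(c,z):
    hsv=cv2.cvtColor(c['color'],cv2.COLOR_RGB2HSV)
    return hsv
# manual lid centres
M=lambda u,v:ray(b,160+u/4-.4,230+v/4-.4);N=lambda u,v:ray(a,330+u/4-.4,215+v/4-.4)
for q,p in [((412,107),(129,115)),((468,199),(239,99)),((367,273),(300,165))]:
    x,e=tri(M(*q),N(*p));print('lid',x.round(4),np.round(e,4))
# reader grip/trigger
t('gripend bottom?',(365,225),(455,180))
t('trigger end',(340,245),(393,178))
print(onz(b,220+338/4,120+150/4,.117),onz(b,220+395/4,120+175/4,.117))
print(onz(a,190+367/4,120+200/4,.132),onz(a,190+270/4,120+235/4,.132))
E
```

```text
pinhead [ 0.6065 -0.2987  0.1685] [0.0017 0.0017]
sleeve top [ 0.6072 -0.2996  0.1601] [0.0008 0.0008]
sleeve bot [ 0.6094 -0.302   0.0971] [0.0004 0.0004]
knob [ 0.554  -0.31    0.0968] [0.0021 0.0021]
tr far [ 0.663  -0.0878  0.0399] [0.002 0.002]
tr a [ 0.5294 -0.0968  0.0378] [0.0005 0.0005]
tr b [0.5189 0.1046 0.0401] [0.0014 0.0014]
tr c [0.6546 0.1116 0.0414] [0.0011 0.0011]
tr d [ 0.663  -0.0878  0.0399] [0.002 0.002]
plate corner [0.4337 0.1115 0.0033] [0.0002 0.0002]
plate left [0.7672 0.1258 0.0047] [0.001 0.001]
plate right [ 0.451  -0.3886  0.0068] [0.0023 0.0023]
a [ 0.6544 -0.0787  0.051 ]
b [ 0.5196 -0.0816  0.051 ]
c [0.5105 0.116  0.051 ]
d [0.6468 0.1185 0.051 ]
plate near-left [0.4321 0.1134 0.006 ]
far-left [0.7654 0.1282 0.006 ]
near-right [ 0.4505 -0.3857  0.006 ]
lid [0.5115 0.2395 0.0473] [0.0001 0.0001]
lid [0.4262 0.283  0.0475] [0.0001 0.0001]
lid [0.4391 0.3668 0.0464] [0.0004 0.0004]
gripend bottom? [ 0.5547 -0.17    0.1083] [0.0066 0.0066]
trigger end [ 0.5968 -0.1453  0.1137] [0.0007 0.0007]
[ 0.65404755 -0.1492184   0.117     ] [ 0.59308642 -0.14575392  0.117     ]
[ 0.55261493 -0.16142598  0.132     ] [ 0.65088133 -0.17224538  0.132     ]
```

```bash
cat >> h.py <<'E'
def go(p,yaw,s=None):
    s=s or get_state()
    r=R.from_euler('xyz',s['eef_rot'],degrees=True).as_matrix()
    d=r.T@(np.array(p)-s['tcp_pos'])*1000
    dy=-((yaw-s['eef_rot'][2]+180)%360-180)
    print('dp',d.round(1).tolist(),'yaw',round(float(np.radians(dy)),4))
E
python3 - <<'E'
from h import *
a=capture('scene');b=capture('side')
print('bottle cap',tri(ray(a,318,257),ray(b,201,208)))
go((.609,-.301,.26),-87.7)
E
```

```text
bottle cap (array([0.71384275, 0.25993432, 0.13639365]), [np.float64(0.000862971453675215), np.float64(0.0008629714536749822)])
dp [-497.6, 212.5, -33.5] yaw -1.3211
```

>>> {"api": "apply_moves", "payload": {"commands": [{"dp":[-498,212,-34],"yaw":-1.321,"grip":0.75},{"dp":[-498,212,-34],"yaw":-1.321,"grip":0.75},{"dp":[-498,212,-34],"yaw":-1.321,"grip":0.75},{"dp":[-498,212,-34],"yaw":-1.321,"grip":0.75},{"dp":[-498,212,-34],"yaw":-1.321,"grip":0.75},{"dp":[-498,212,-34],"yaw":-1.321,"grip":0.75},{"dp":[-498,212,-34],"yaw":-1.321,"grip":0.75},{"dp":[-498,212,-34],"yaw":-1.321,"grip":0.75},{"dp":[-498,212,-34],"yaw":-1.321,"grip":0.75},{"dp":[-498,212,-34],"yaw":-1.321,"grip":0.75},{"dp":[-498,212,-34],"yaw":-1.321,"grip":0.75},{"dp":[-498,212,-34],"yaw":-1.321,"grip":0.75}]}}

```text
time_s: 1.95
tcp_pos: [0.6087, -0.3021, 0.2607]
eef_rot: [-180.0, -0.0, -87.8]
contact_force: [0.1, -0.0, -0.5]
gripper_width: 0.0659
```

```bash
python3 - <<'E'
from h import *
s=get_state(); print(s['tcp_pos'],s['eef_rot'],s['joints'],s['contact_force'])
c=capture('wrist'); save(c,'w1.png')
for p in [(.609,-.301,.169),(.554,-.31,.11)]: print(proj(c,p,s))
E
```

```text
[ 0.60874284 -0.3021329   0.26073338] [-1.79998242e+02 -1.85188521e-03 -8.77702919e+01] [-1.00023071e+01  1.99871633e+01  4.29419423e+00  1.49312463e-03
 -7.43049208e+01  1.22316113e+01] [ 0.06894884 -0.01927801 -0.51004797]
[321.09188973 203.37119084]
[370.15964821 180.73676744]
```

View pics/w1.png

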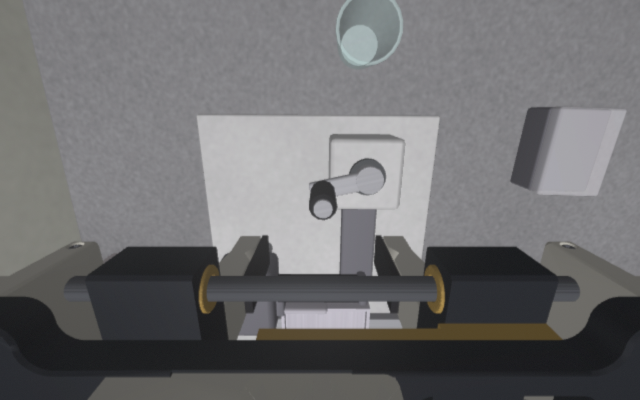

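The wrist view shows the pin head at (322,208), the crank knob at (370,178), and the plate's right edge along row 116, so the crank matches the earlier estimate.

```bash
python3 - <<'E'
from h import *
s=get_state()
c=capture('wrist'); crop(c,290,120,450,220,'w1c.png',5)
print('pin',onz(c,322,208.5,.169,s)); print('knob',onz(c,370,177.5,.105,s))
p=onz(c,199,115.5,.006,s);q=onz(c,438.5,117,.006,s);print(p,q,np.degrees(np.arctan2(*(p-q)[[1,0]])))
E
```

```text
pin [ 0.60793979 -0.29600016  0.169     ]
knob [ 0.55356355 -0.31261979  0.105     ]
[ 0.78302864 -0.36950682  0.006     ] [ 0.44670113 -0.38020195  0.006     ] 1.8213777333588528
```

View pics/w1c.png

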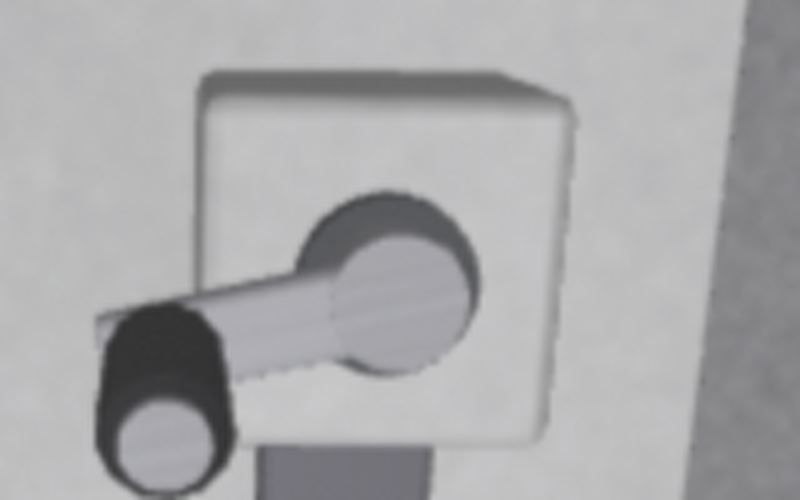

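```bash
python3 - <<'E'
from h import *
go((.607,-.2965,.119),-88)
E
```

```text
dp [-5.8, 1.6, 141.9] yaw 0.0038
```

>>> {"api": "apply_moves", "payload": {"commands": [{"dp":[-6,2,40],"yaw":0,"grip":0.75},{"dp":[-6,2,80],"yaw":0,"grip":0.75},{"dp":[-6,2,120],"yaw":0,"grip":0.75},{"dp":[-6,2,142],"yaw":0,"grip":0.75},{"dp":[-6,2,142],"yaw":0,"grip":0.75},{"dp":[-6,2,142],"yaw":0,"grip":0.0},{"dp":[-6,2,142],"yaw":0,"grip":0.0},{"dp":[-6,2,142],"yaw":0,"grip":0.0},{"dp":[-6,2,142],"yaw":0,"grip":0.0}], "newtons": 20}}

```text
time_s: 3.18
tcp_pos: [0.6075, -0.2955, 0.1191]
eef_rot: [-180.0, -0.0, -87.7]
contact_force: [0.7, -0.0, 0.2]
gripper_width: 0.0314
```

```bash
python3 - <<'E'
from h import *
s=get_state(); print(s['gripper_width'],s['contact_force'])
c=capture('side'); crop(c,220,100,420,250,'sd2.png',4)
E
```

```text
0.03140794808679898 [ 0.7183281  -0.03719607  0.22294329]
```

View pics/sd2.png

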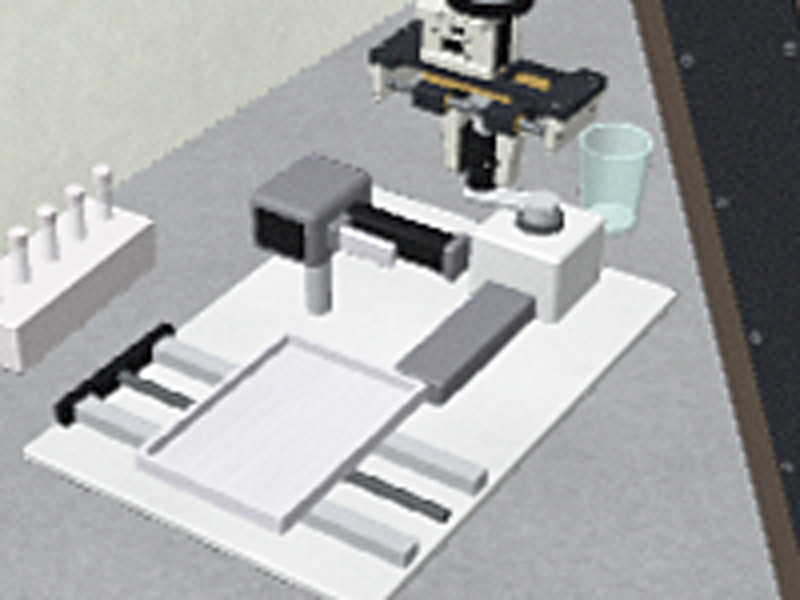

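The fingers straddle the sleeve. Next I'll work out the clockwise arc rows.

```bash
cat >> h.py <<'E'
def arc(t0,degs,C=None,yaw=None,rad=.055):
    s=get_state();r=R.from_euler('xyz',s['eef_rot'],degrees=True).as_matrix()
    e=lambda t:rad*np.array([np.cos(np.radians(t)),np.sin(np.radians(t)),0])
    base=e(t0) if C is None else s['tcp_pos']-np.array([*C,s['tcp_pos'][2]])
    for g in degs: print(g,(r.T@(e(t0+g)-base)*1000).round(1).tolist()[:2])
E
python3 - <<'E'
from h import *
arc(14,np.arange(-15,-181,-15))
E
```

```text
-15 [14.3, -1.1]
-30 [28.4, 1.6]
-45 [41.4, 7.9]
-60 [52.2, 17.3]
-75 [60.3, 29.1]
-90 [65.0, 42.7]
-105 [66.1, 57.0]
-120 [63.4, 71.1]
-135 [57.1, 84.0]
-150 [47.7, 94.9]
-165 [35.9, 103.0]
-180 [22.3, 107.7]
```

>>> {"api": "apply_moves", "payload": {"commands": [{"dp":[0,0,0],"grip":0},{"dp":[0,0,0],"grip":0},{"dp":[7.2,-0.9,0],"grip":0},{"dp":[14.3,-1.1,0],"grip":0},{"dp":[28.4,1.6,0],"grip":0},{"dp":[41.4,7.9,0],"grip":0},{"dp":[41.4,7.9,0],"grip":0}], "newtons": 20}}

```text
$.commands[0]: bad value
```

```bash
python3 - <<'E'
from h import *
s=get_state(); print(s['tcp_pos'],s['gripper_width'],s['contact_force'])
c=capture('side'); crop(c,220,100,420,250,'sd3.png',4)
E
```

```text
[ 0.60742859 -0.29541323  0.11893515] 0.027614884000809387 [1.28023877 0.2937586  0.84952304]
```

View pics/sd3.png

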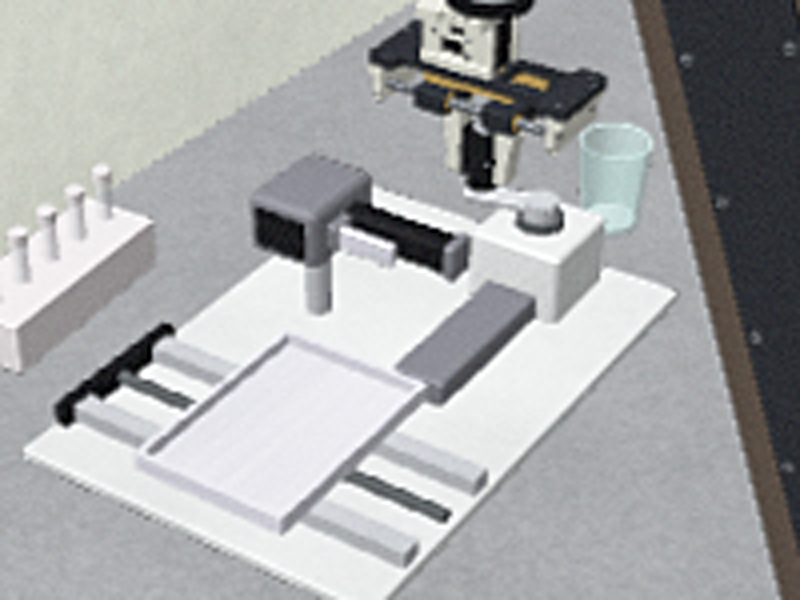

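Every row needs a yaw value, so I'll resend with it. The camera's 0.05 s let the fingers close to 27.6 mm, which is the sleeve.

>>> {"api": "apply_moves", "payload": {"commands": [{"dp":[0,0,0],"yaw":0,"grip":0},{"dp":[7.2,-0.9,0],"yaw":0,"grip":0},{"dp":[14.3,-1.1,0],"yaw":0,"grip":0},{"dp":[28.4,1.6,0],"yaw":0,"grip":0},{"dp":[41.4,7.9,0],"yaw":0,"grip":0},{"dp":[41.4,7.9,0],"yaw":0,"grip":0}], "newtons": 20}}

```text
time_s: 4.03
tcp_pos: [0.6003, -0.3395, 0.1189]
eef_rot: [180.0, -0.1, -87.8]
contact_force: [-0.4, -1.5, 5.1]
gripper_width: 0.0279
```

```bash
python3 - <<'E'
from h import *
s=get_state(); print(s['tcp_pos'],s['gripper_width'],s['contact_force'])
c=capture('side'); crop(c,220,100,420,250,'sd4.png',4)
arc(-31,np.arange(-15,-181,-15))
E
```

```text
[ 0.60032053 -0.33948736  0.11893293] 0.027868327445782014 [-0.44742374 -1.53465098  5.10479645]
-15 [10.9, 9.4]
-30 [19.0, 21.2]
-45 [23.7, 34.8]
-60 [24.8, 49.1]
-75 [22.1, 63.2]
-90 [15.9, 76.1]
-105 [6.5, 87.0]
-120 [-5.4, 95.1]
-135 [-18.9, 99.9]
-150 [-33.2, 100.9]
-165 [-47.3, 98.3]
-180 [-60.3, 92.0]
```

View pics/sd4.png

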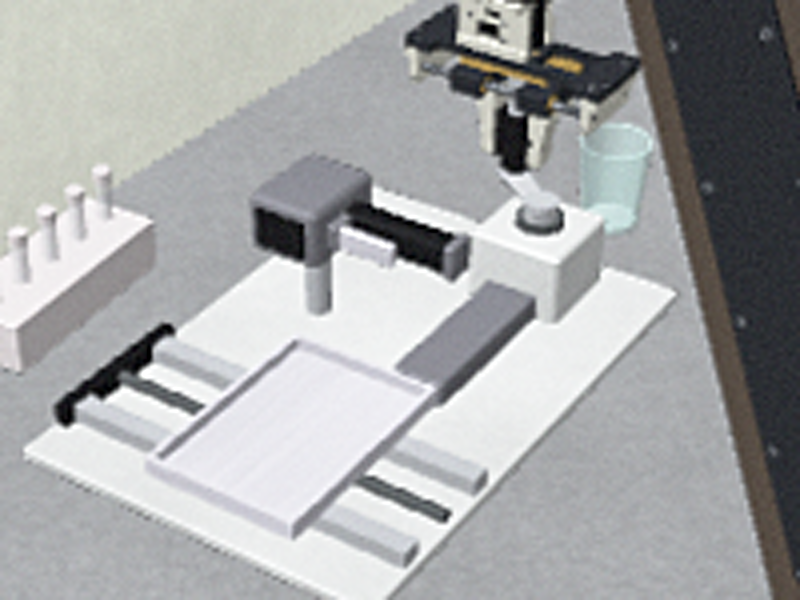

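Crank arm has turned and the tray moved out about 9 mm. Force is small, so I'll continue in checked steps.

```bash
python3 - <<'E'
from h import *
b=capture('side')
C=(.5543,-.3095)
arc(-33,[-12,-24,-36,-48,-60,-72,-84,-96],C)
print('endplate',onz(b,220+170/4,100+328/4,.03),'tray far corner',onz(b,220+300/4,100+340/4,.051),'near left',onz(b,220+292/4,100+533/4,.051))
print('rail near ends',onz(b,220+487/4,100+475/4,.03),onz(b,220+413/4,100+548/4,.03))
E
```

```text
-12 [9.2, 7.8]
-24 [16.1, 17.0]
-36 [20.9, 27.5]
-48 [23.4, 38.7]
-60 [23.6, 50.2]
-72 [21.3, 61.5]
-84 [16.8, 72.0]
-96 [10.2, 81.4]
endplate [ 0.76033473 -0.04869763  0.03      ] tray far corner [ 0.64076829 -0.07680443  0.051     ] near left [0.49905173 0.11812564 0.051     ]
rail near ends [ 0.43201184 -0.04165269  0.03      ] [0.43099506 0.06096233 0.03      ]
```

>>> {"api": "apply_moves", "payload": {"commands": [{"dp":[9.2,7.8,0],"yaw":0,"grip":0},{"dp":[16.1,17,0],"yaw":0,"grip":0},{"dp":[20.9,27.5,0],"yaw":0,"grip":0},{"dp":[23.4,38.7,0],"yaw":0,"grip":0},{"dp":[23.6,50.2,0],"yaw":0,"grip":0},{"dp":[21.3,61.5,0],"yaw":0,"grip":0},{"dp":[16.8,72,0],"yaw":0,"grip":0},{"dp":[10.2,81.4,0],"yaw":0,"grip":0},{"dp":[10.2,81.4,0],"yaw":0,"grip":0}]}}

```text
time_s: 5.25
tcp_pos: [0.5179, -0.3507, 0.1188]
eef_rot: [179.9, 0.0, -87.7]
contact_force: [-4.7, -1.6, 8.1]
gripper_width: 0.0275
```

```bash
python3 - <<'E'
from h import *
C=np.array((.5543,-.3095))
s=get_state();d=s['tcp_pos'][:2]-C;print(np.hypot(*d),np.degrees(np.arctan2(d[1],d[0])),s['contact_force'])
arc(-129,[-10,-20,-30,-40,-50,-60],C)
b=capture('side');print('z');crop(b,220,100,420,250,'sd5.png',4)
E
```

```text
0.05494067035743172 -131.42927822412364 [-4.67808588 -1.6306267   8.05276135]
-10 [-5.3, 4.9]
-20 [-13.3, 10.3]
-30 [-22.1, 14.1]
-40 [-31.4, 16.4]
-50 [-40.9, 17.0]
-60 [-50.5, 16.0]
z
```

View pics/sd5.png

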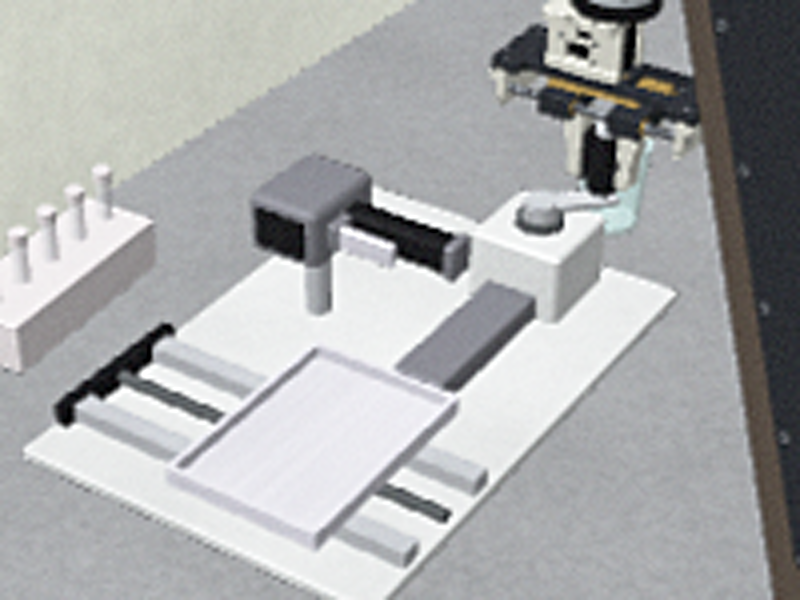

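>>> {"api": "apply_moves", "payload": {"commands": [{"dp":[-5.3,4.9,-0.5],"yaw":0,"grip":0},{"dp":[-13.3,10.3,-1],"yaw":0,"grip":0},{"dp":[-22.1,14.1,-1],"yaw":0,"grip":0},{"dp":[-31.4,16.4,-1],"yaw":0,"grip":0},{"dp":[-40.9,17,-1],"yaw":0,"grip":0},{"dp":[-40.9,17,-1],"yaw":0,"grip":0}]}}

```text
time_s: 6.05
tcp_pos: [0.4992, -0.3094, 0.1189]
eef_rot: [179.8, 0.1, -87.7]
contact_force: [-5.7, 2.6, 6.1]
gripper_width: 0.0275
```

```bash
cat > q.py <<'E'
from h import *
import sys
C=np.array((.5543,-.3095))
s=get_state();d=s['tcp_pos'][:2]-C;a=np.degrees(np.arctan2(d[1],d[0]));print(np.hypot(*d),a,s['contact_force'],s['gripper_width'])
t=float(sys.argv[1]);arc(t,[float(x) for x in sys.argv[2:]],C)
E
python3 q.py -179 -10 -20 -30 -40 -50 -60
```

```text
0.05506865144138016 179.86743986752157 [-5.7325688   2.63085336  6.05417524] 0.027465405886242897
-10.0 [-8.4, -1.1]
-20.0 [-17.6, -3.8]
-30.0 [-26.2, -8.0]
-40.0 [-34.0, -13.7]
-50.0 [-40.6, -20.6]
-60.0 [-45.9, -28.6]
```

>>> {"api": "apply_moves", "payload": {"commands": [{"dp":[-8.4,-1.1,0],"yaw":0,"grip":0},{"dp":[-17.6,-3.8,0],"yaw":0,"grip":0},{"dp":[-26.2,-8,0],"yaw":0,"grip":0},{"dp":[-34,-13.7,0],"yaw":0,"grip":0},{"dp":[-40.6,-20.6,0],"yaw":0,"grip":0},{"dp":[-40.6,-20.6,0],"yaw":0,"grip":0}]}}

```text
time_s: 6.8
tcp_pos: [0.5188, -0.2674, 0.1188]
eef_rot: [179.8, 0.1, -87.7]
contact_force: [-4.6, 8.5, 7.6]
gripper_width: 0.0275
```

```bash
python3 q.py 131 -10 -20 -30 -40 -50 -60; python3 - <<'E'
from h import *
b=capture('side');crop(b,220,100,420,250,'sd6.png',4)
E
```

```text
0.05507874919500371 130.12275792589435 [-4.62160806  8.49200752  7.61209935] 0.02749508544230747
-10.0 [-4.7, -7.4]
-20.0 [-8.6, -16.1]
-30.0 [-10.9, -25.5]
-40.0 [-11.5, -35.0]
-50.0 [-10.4, -44.6]
-60.0 [-7.7, -53.8]
```

View pics/sd6.png

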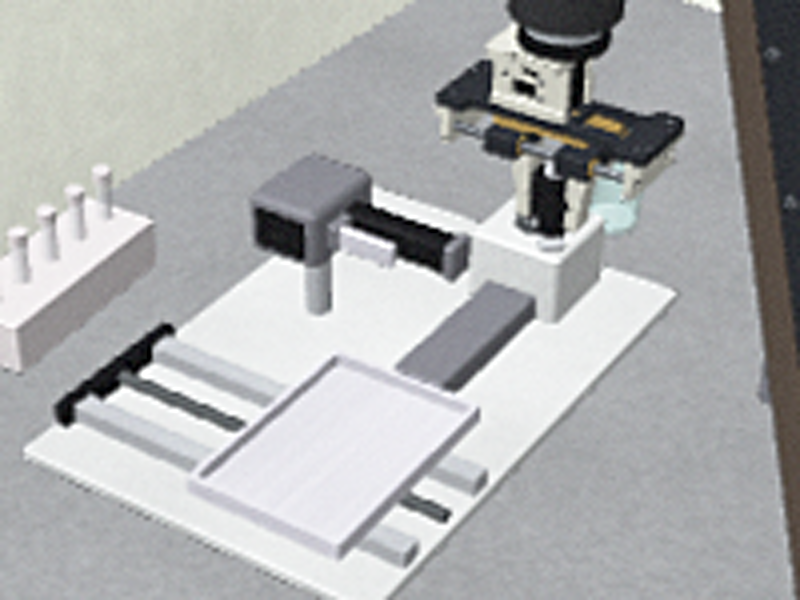

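>>> {"api": "apply_moves", "payload": {"commands": [{"dp":[-4.7,-7.4,0],"yaw":0,"grip":0},{"dp":[-8.6,-16.1,0],"yaw":0,"grip":0},{"dp":[-10.9,-25.5,0],"yaw":0,"grip":0},{"dp":[-10.9,-25.5,0],"yaw":0,"grip":0}]}}

```text
time_s: 7.35
tcp_pos: [0.5453, -0.2552, 0.1189]
eef_rot: [179.9, 0.2, -87.7]
contact_force: [-1.1, 9.2, 5.1]
gripper_width: 0.0277
```

```bash
python3 q.py 101 -10 -20 -30 -40 -50 -60
```

```text
0.054994064558229534 99.38540308909117 [-1.06956747  9.19050616  5.07076275] 0.027721471049956193
-10.0 [-0.4, -8.0]
-20.0 [0.6, -17.6]
-30.0 [3.3, -26.8]
-40.0 [7.6, -35.4]
-50.0 [13.3, -43.1]
-60.0 [20.2, -49.7]
```

>>> {"api": "apply_moves", "payload": {"commands": [{"dp":[0.1,-8,0],"yaw":0,"grip":0},{"dp":[1.4,-17.6,0],"yaw":0,"grip":0},{"dp":[4.1,-26.8,0],"yaw":0,"grip":0},{"dp":[4.1,-26.8,0],"yaw":0,"grip":0}]}}

```text
time_s: 7.85
tcp_pos: [0.574, -0.2582, 0.119]
eef_rot: [-179.9, 0.1, -87.7]
contact_force: [4.9, 8.1, 1.5]
gripper_width: 0.0275
```

```bash
python3 q.py 70 -10 -20 -30 -40 -50 -60
```

```text
0.054938766229903825 68.99164888684577 [4.89584427 8.07828759 1.50307581] 0.02753526772123195
-10.0 [4.0, -7.6]
-20.0 [9.8, -15.3]
-30.0 [16.8, -21.8]
-40.0 [24.9, -26.9]
-50.0 [33.8, -30.6]
-60.0 [43.1, -32.7]
```

>>> {"api": "apply_moves", "payload": {"commands": [{"dp":[4.3,-7.6,0],"yaw":0,"grip":0},{"dp":[10.3,-15.1,0],"yaw":0,"grip":0},{"dp":[17.3,-21.6,0],"yaw":0,"grip":0},{"dp":[17.3,-21.6,0],"yaw":0,"grip":0}]}}

```text
time_s: 8.35
tcp_pos: [0.5973, -0.2754, 0.119]
eef_rot: [-179.8, 0.1, -87.7]
contact_force: [8.0, 4.6, -1.3]
gripper_width: 0.0277
```

```bash
python3 q.py 40 -10 -20 -30 -40 -50 -60; python3 - <<'E'
from h import *
b=capture('side');crop(b,220,100,420,250,'sd7.png',4)
E
```

```text
0.05489280381170712 38.404940477761336 [ 8.02061944  4.60067304 -1.30977582] 0.027739772198057806
-10.0 [6.8, -4.3]
-20.0 [15.6, -8.0]
-30.0 [25.0, -10.1]
-40.0 [34.6, -10.6]
-50.0 [44.1, -9.4]
-60.0 [53.2, -6.5]
```

View pics/sd7.png

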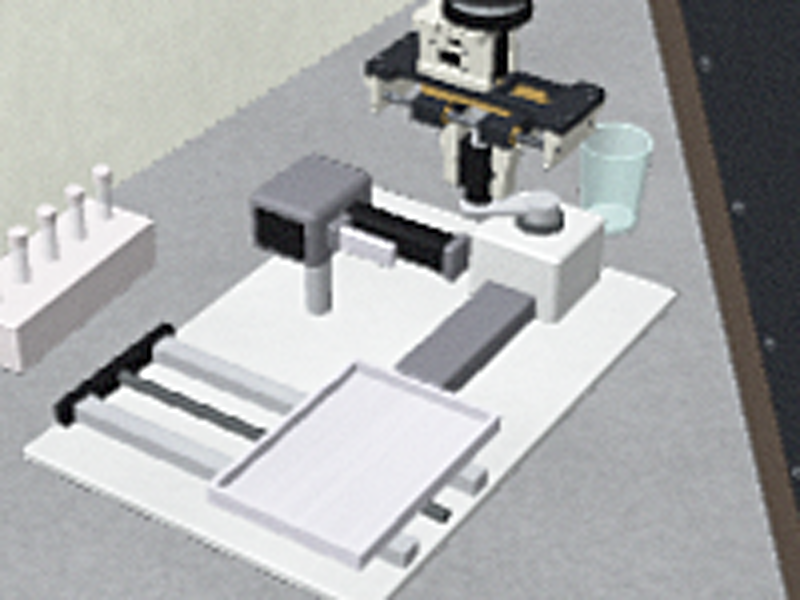

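>>> {"api": "apply_moves", "payload": {"commands": [{"dp":[6.8,-4.3,0],"yaw":0,"grip":0},{"dp":[15.6,-7.6,0],"yaw":0,"grip":0},{"dp":[15.6,-7.6,0],"yaw":0,"grip":0}]}}

```text
time_s: 8.78
tcp_pos: [0.606, -0.2911, 0.1191]
eef_rot: [-179.7, 0.0, -87.7]
contact_force: [9.0, 0.9, -2.9]
gripper_width: 0.0277
```

```bash
python3 q.py 20 -10 -20 -30 -40 -50 -60
```

```text
0.0548767309971337 19.602482615448054 [ 8.98511191  0.91545363 -2.94301804] 0.027739717617769583
-10.0 [9.0, -2.1]
-20.0 [18.5, -2.6]
-30.0 [28.0, -1.3]
-40.0 [37.2, 1.5]
-50.0 [45.7, 5.9]
-60.0 [53.3, 11.7]
```

>>> {"api": "apply_moves", "payload": {"commands": [{"dp":[9,-3.1,0],"yaw":0,"grip":0},{"dp":[18.5,-3.7,0],"yaw":0,"grip":0},{"dp":[18.5,-3.7,0],"yaw":0,"grip":0}]}}

```text
time_s: 9.15
tcp_pos: [0.6092, -0.3087, 0.1189]
eef_rot: [-179.9, 0.1, -87.7]
contact_force: [6.5, 5.4, 0.4]
gripper_width: 0.0273
```

```bash
python3 q.py 0 -10 -20 -30 -40 -50 -60
```

```text
0.05487817570908703 0.872663315012979 [6.48123995 5.38318736 0.43251167] 0.027300460897602564
-10.0 [10.3, 1.1]
-20.0 [19.5, 4.0]
-30.0 [28.0, 8.4]
-40.0 [35.6, 14.2]
-50.0 [42.1, 21.2]
-60.0 [47.3, 29.3]
```

>>> {"api": "apply_moves", "payload": {"commands": [{"dp":[5,0.3,0],"yaw":0,"grip":0},{"dp":[10.3,1.1,0],"yaw":0,"grip":0},{"dp":[10.3,1.1,0],"yaw":0,"grip":0}]}}

```text
time_s: 9.52
tcp_pos: [0.6095, -0.3161, 0.1189]
eef_rot: [-179.8, 0.3, -87.6]
contact_force: [7.4, 18.6, 3.3]
gripper_width: 0.0276
```

```bash
python3 q.py -10 -10 -20 -30 -40 -50 -60;python3 - <<'E'
from h import *
b=capture('side');crop(b,220,100,420,250,'sd8.png',4)
E
```

```text
0.05555971771434802 -6.846643185116338 [ 7.37576649 18.60728459  3.31428058] 0.027582233582244913
-10.0 [12.0, 4.0]
-20.0 [20.5, 8.4]
-30.0 [28.2, 14.2]
-40.0 [34.7, 21.3]
-50.0 [39.8, 29.3]
-60.0 [43.5, 38.2]
```

View pics/sd8.png

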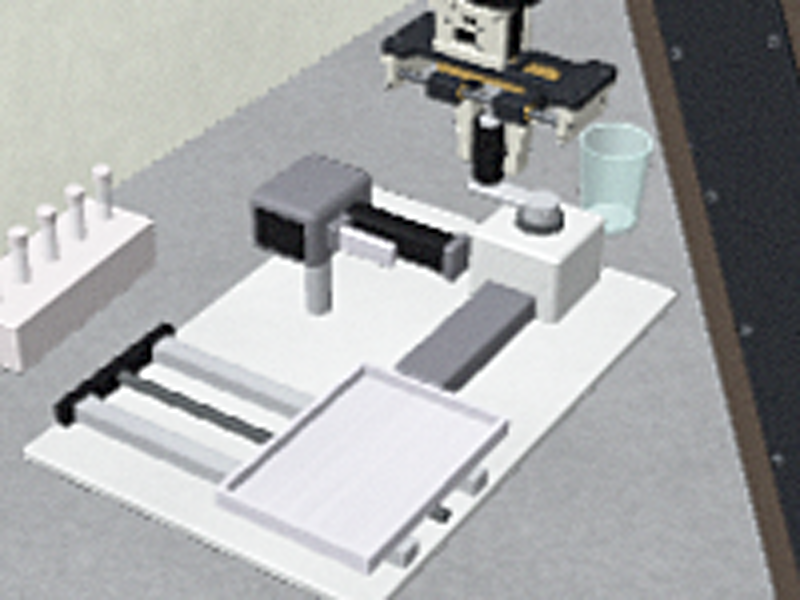

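Tangential force rose to 18.6 N with the arm pointing along station x, so that is the out stop. I'll ease the load, release and lift.

>>> {"api": "apply_moves", "payload": {"commands": [{"dp":[-9.5,-0.5,0],"yaw":0,"grip":0},{"dp":[-9.5,-0.5,0],"yaw":0,"grip":0}]}}

```text
time_s: 9.82
tcp_pos: [0.6089, -0.3094, 0.119]
eef_rot: [-179.8, 0.1, -87.6]
contact_force: [5.2, 3.7, -1.6]
gripper_width: 0.0279
```

```bash
python3 q.py 0 -10; 
```

```text
0.054570456258233216 0.08882684309277303 [ 5.22989721  3.7252491  -1.61207751] 0.027945623352922368
-10.0 [9.6, 0.8]
```

>>> {"api": "apply_moves", "payload": {"commands": [{"dp":[-2,-1,0],"yaw":0,"grip":0.75},{"dp":[-2,-1,0],"yaw":0,"grip":0.75},{"dp":[-2,-1,0],"yaw":0,"grip":0.75},{"dp":[-2,-1,0],"yaw":0,"grip":0.75},{"dp":[-2,-1,-50],"yaw":0,"grip":0.75},{"dp":[-2,-1,-110],"yaw":0,"grip":0.75},{"dp":[-2,-1,-170],"yaw":0,"grip":0.75},{"dp":[-2,-1,-180],"yaw":0,"grip":0.75}]}}

```text
time_s: 10.82
tcp_pos: [0.6092, -0.31, 0.3055]
eef_rot: [-179.5, -0.2, -87.7]
contact_force: [0.3, -0.3, -1.3]
gripper_width: 0.066
```

```bash
python3 - <<'E'
from h import *
s=get_state();print(s['contact_force'])
c=capture('wrist');save(c,'w2.png')
go((.53,.08,.32),-87.8)
E
```

```text
[ 0.30597873 -0.26341078 -1.31698374]
dp [-392.4, 63.0, -17.1] yaw 0.0015
```

View pics/w2.png

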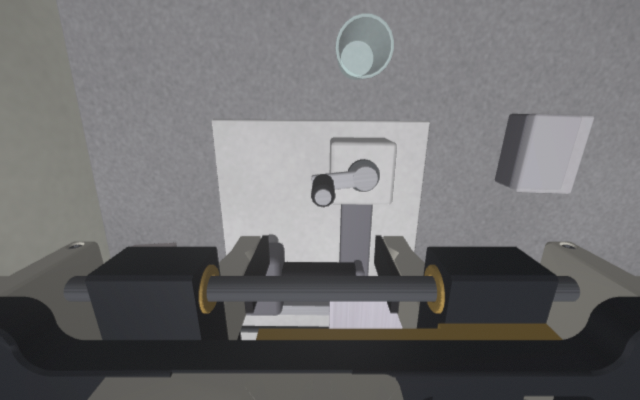

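>>> {"api": "apply_moves", "payload": {"commands": [{"dp":[-412,63,-47],"yaw":0,"grip":0.73},{"dp":[-412,63,-47],"yaw":0,"grip":0.73},{"dp":[-412,63,-47],"yaw":0,"grip":0.73},{"dp":[-412,63,-47],"yaw":0,"grip":0.73},{"dp":[-412,63,-47],"yaw":0,"grip":0.73},{"dp":[-412,63,-47],"yaw":0,"grip":0.73},{"dp":[-412,63,-47],"yaw":0,"grip":0.73},{"dp":[-412,63,-47],"yaw":0,"grip":0.73},{"dp":[-412,63,-47],"yaw":0,"grip":0.73},{"dp":[-412,63,-47],"yaw":0,"grip":0.73}]}}

```text
time_s: 12.12
tcp_pos: [0.5282, 0.0992, 0.3458]
eef_rot: [179.9, -0.0, -87.8]
contact_force: [0.2, 0.2, 0.2]
gripper_width: 0.0639
```

```bash
python3 - <<'E'
from h import *
s=get_state();print(s['tcp_pos'],s['eef_rot'])
c=capture('wrist');save(c,'w3.png')
a=capture('side');crop(a,160,180,340,340,'sd9.png',4)
E
```

```text
[0.52824129 0.09924272 0.3458476 ] [ 1.79936742e+02 -3.10077621e-02 -8.77806093e+01]
```

View pics/w3.png

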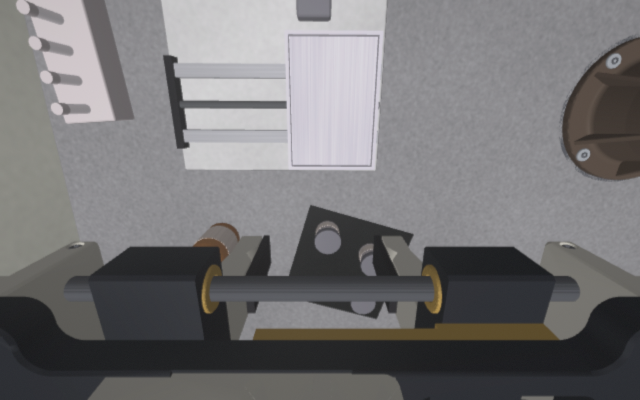

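View pics/sd9.png

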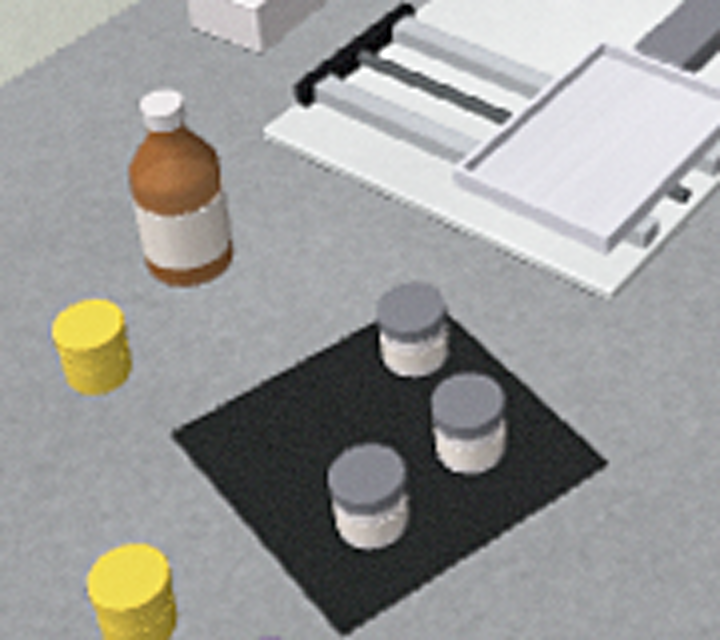

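Tray corners in the wrist view are at about (288,34), (383,32), (377,170) and (289,167). The pots haven't moved.

```bash
python3 - <<'E'
from h import *
s=get_state();c=capture('wrist');b=capture('side')
P=[onz(c,u,v,.051,s) for u,v in[(287.5,33.5),(383,31.5),(377,170),(288.5,167)]]
for p in P:print(p.round(4))
print('mean',np.mean(P,0),np.linalg.norm(P[0]-P[1]),np.linalg.norm(P[1]-P[2]),np.linalg.norm(P[2]-P[3]))
Q=[onz(b,160+u/4-.4,180+v/4-.4,.051) for u,v in[(605,45),(740,105),(607,247),(455,172)]]
print('side',[q.round(4) for q in Q[:1]+Q[2:]],(Q[0]+Q[2])/2)
for u,v in [(412,307),(468,399),(367,473)]: print('lid side',onz(b,160+u/4-.4,180+v/4-.4,.051).round(4))
print('pot1 wrist',onz(c,328,240,.051,s))
go((.5115,.2395,.18),-87.8)
E
```

```text
[ 0.583  -0.0834  0.051 ]
[ 0.4477 -0.0911  0.051 ]
[0.4367 0.1082 0.051 ]
[0.5812 0.1086 0.051 ]
mean [0.51214449 0.01060159 0.051     ] 0.1354456860061126 0.19961174009547153 0.14455373724161844
side [array([ 0.5786, -0.081 ,  0.051 ]), array([0.4352, 0.1152, 0.051 ]), array([0.5761, 0.1144, 0.051 ])] [0.50694128 0.01710537 0.051     ]
lid side [0.5089 0.2421 0.051 ]
lid side [0.4239 0.2855 0.051 ]
lid side [0.4361 0.37   0.051 ]
pot1 wrist [0.51107258 0.23718176 0.051     ]
dp [-140.7, 11.5, 166.4] yaw 0.0002
```

>>> {"api": "apply_moves", "payload": {"commands": [{"dp":[-140,11,120],"yaw":0,"grip":0.75},{"dp":[-140,11,166],"yaw":0,"grip":0.75},{"dp":[-140,11,200],"yaw":0,"grip":0.75},{"dp":[-140,11,220],"yaw":0,"grip":0.75},{"dp":[-140,11,255],"yaw":0,"grip":0.75},{"dp":[-140,11,255],"yaw":0,"grip":0.75}]}}

```text
time_s: 13.08
tcp_pos: [0.5096, 0.2378, 0.0881]
eef_rot: [179.6, -0.3, -87.7]
contact_force: [0.2, -0.3, 0.2]
gripper_width: 0.0656
```

```bash
python3 - <<'E'
from h import *
s=get_state();print(s['tcp_pos'],s['eef_rot'])
a=capture('side');crop(a,180,170,380,320,'sd10.png',4)
a=capture('scene');crop(a,300,180,460,300,'sc10.png',4)
E
```

```text
[0.50962288 0.23782709 0.08813371] [179.64481576  -0.28651789 -87.72530849]
```

View pics/sd10.png

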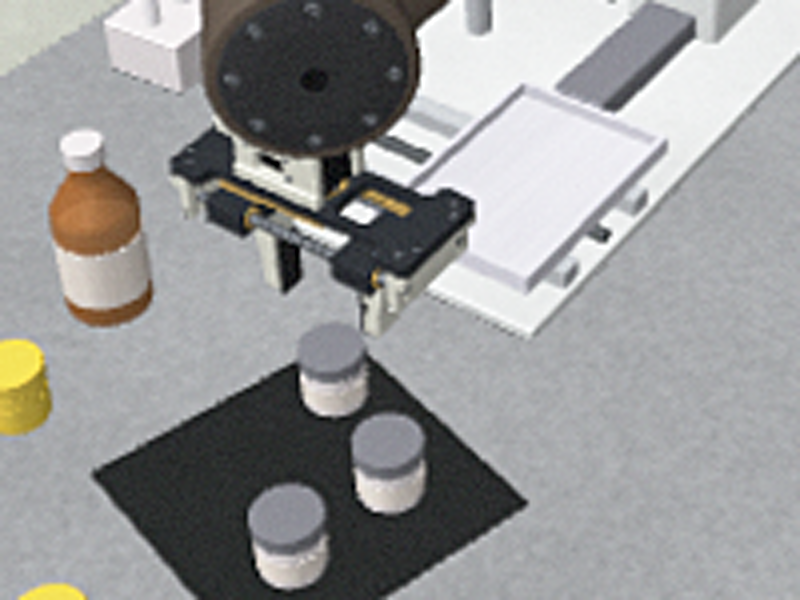

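View pics/sc10.png

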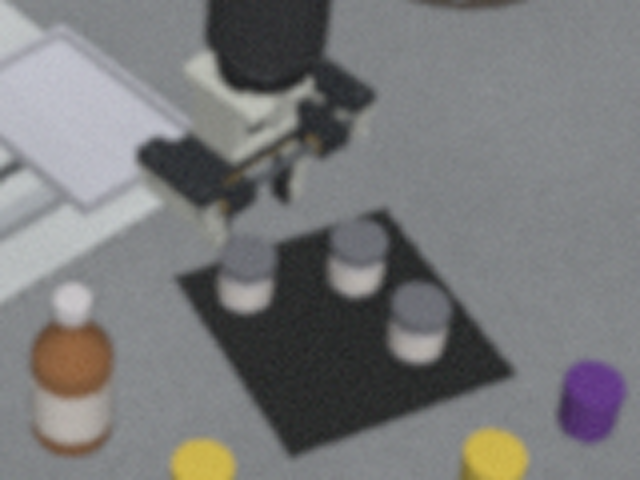

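>>> {"api": "apply_moves", "payload": {"commands": [{"dp":[-1,-1,40],"yaw":0,"grip":0.75},{"dp":[-1,-1,76],"yaw":0,"grip":0.75},{"dp":[-1,-1,76],"yaw":0,"grip":0.75},{"dp":[-1,-1,76],"yaw":0,"grip":0},{"dp":[-1,-1,76],"yaw":0,"grip":0},{"dp":[-1,-1,76],"yaw":0,"grip":0},{"dp":[-1,-1,76],"yaw":0,"grip":0},{"dp":[-1,-1,76],"yaw":0,"grip":0}], "newtons": 25}}

```text
time_s: 14.18
tcp_pos: [0.5136, 0.2414, 0.0176]
eef_rot: [-179.9, 0.1, -87.7]
contact_force: [-2.7, -0.0, 7.6]
gripper_width: 0.048
```

```bash
python3 - <<'E'
from h import *
s=get_state();print(s['tcp_pos'],s['gripper_width'],s['contact_force'])
a=capture('side');crop(a,180,170,380,320,'sd11.png',4)
E
```

```text
[0.51357004 0.24142481 0.01760039] 0.0479826086426916 [-2.70667473e+00 -6.52279725e-03  7.63462804e+00]
```

View pics/sd11.png

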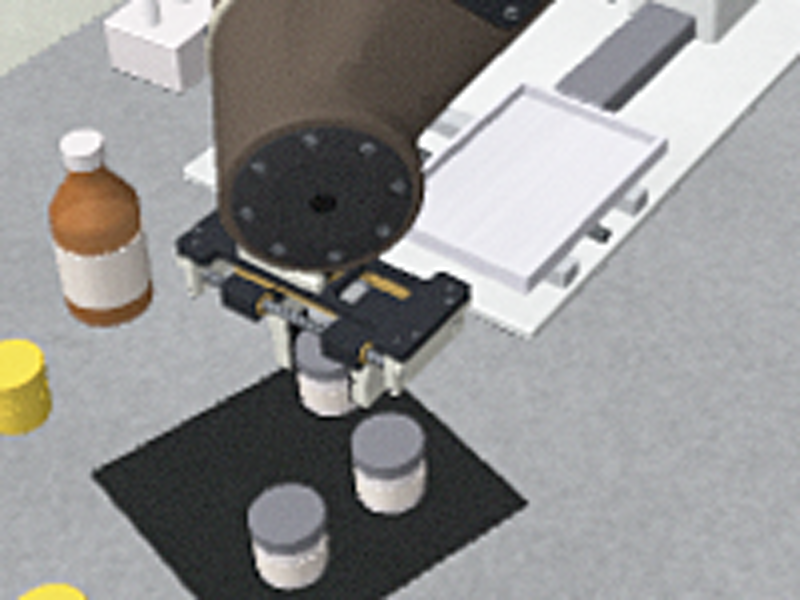

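```bash
python3 - <<'E'
from h import *
go((.5130,-.046,.11),-87.8)
E
```

```text
dp [287.0, 12.0, -92.9] yaw 0.0021
```

>>> {"api": "apply_moves", "payload": {"commands": [{"dp":[0,0,-30],"yaw":0,"grip":0},{"dp":[0,0,-93],"yaw":0,"grip":0},{"dp":[30,2,-93],"yaw":0,"grip":0},{"dp":[80,4,-93],"yaw":0,"grip":0},{"dp":[130,6,-93],"yaw":0,"grip":0},{"dp":[180,8,-93],"yaw":0,"grip":0},{"dp":[230,10,-93],"yaw":0,"grip":0},{"dp":[270,11,-93],"yaw":0,"grip":0},{"dp":[287,12,-93],"yaw":0,"grip":0},{"dp":[287,12,-93],"yaw":0,"grip":0},{"dp":[287,12,-93],"yaw":0,"grip":0}]}}

```text
time_s: 15.6
tcp_pos: [0.5124, -0.0459, 0.1088]
eef_rot: [-180.0, 0.0, -87.7]
contact_force: [0.8, -0.2, -1.0]
gripper_width: 0.0477
```

```bash
python3 - <<'E'
from h import *
s=get_state();print(s['tcp_pos'],s['gripper_width'],s['contact_force'])
a=capture('side');crop(a,200,120,400,270,'sd12.png',4)
go((.5130,-.046,.0545),-87.8)
E
```

```text
[ 0.51235183 -0.0459407   0.10880557] 0.047742329987148786 [ 0.78398705 -0.15839606 -0.97127086]
dp [0.3, -0.6, 54.2] yaw 0.0024
```

View pics/sd12.png

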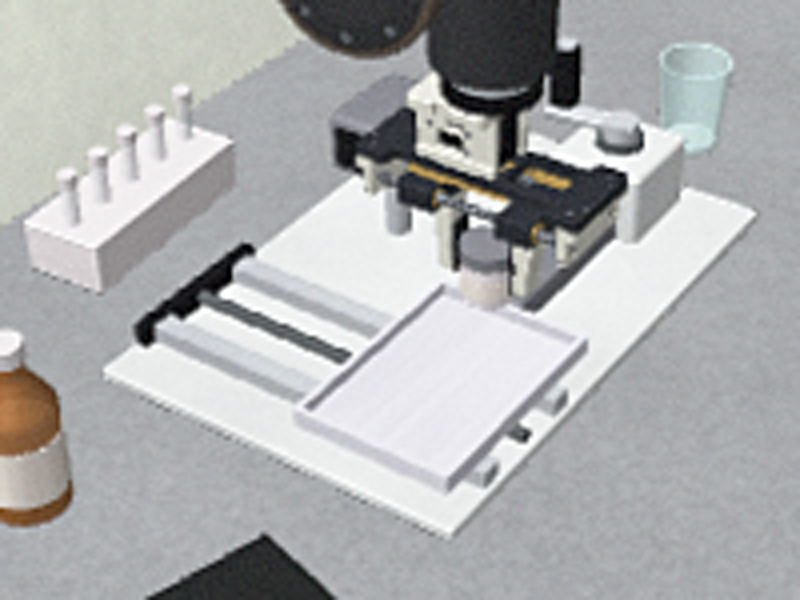

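>>> {"api": "apply_moves", "payload": {"commands": [{"dp":[0,-1,25],"yaw":0,"grip":0},{"dp":[0,-1,45],"yaw":0,"grip":0},{"dp":[0,-1,52],"yaw":0,"grip":0},{"dp":[0,-1,52],"yaw":0,"grip":0},{"dp":[0,-1,52],"yaw":0,"grip":0}]}}

```text
time_s: 16.27
tcp_pos: [0.5138, -0.0462, 0.0573]
eef_rot: [-179.9, 0.0, -87.7]
contact_force: [-0.2, 0.5, -1.8]
gripper_width: 0.0477
```

```bash
python3 - <<'E'
from h import *
s=get_state();print(s['tcp_pos'],s['gripper_width'],s['contact_force'])
a=capture('side');crop(a,240,160,380,270,'sd13.png',5)
E
```

```text
[ 0.51377309 -0.04615957  0.05730573] 0.04771414370319289 [-0.16963081  0.50539978 -1.79591194]
```

View pics/sd13.png

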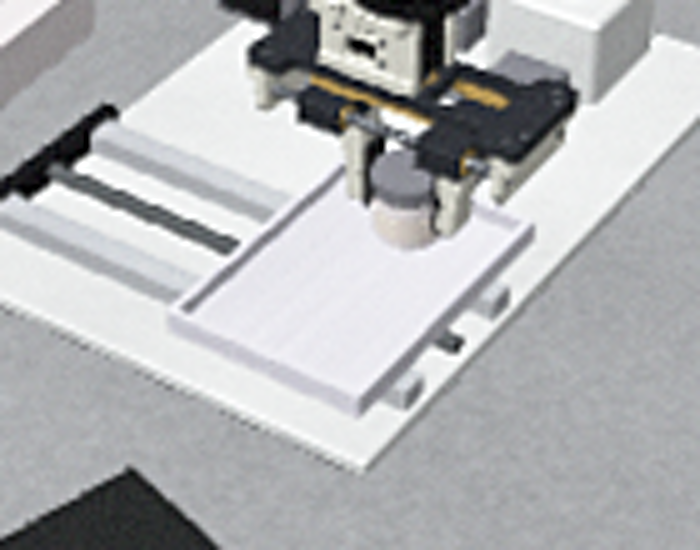

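>>> {"api": "apply_moves", "payload": {"commands": [{"dp":[0,0,1.5],"yaw":0,"grip":0},{"dp":[0,0,3],"yaw":0,"grip":0},{"dp":[0,0,3],"yaw":0,"grip":0}]}}

```text
time_s: 16.7
tcp_pos: [0.5133, -0.0465, 0.0537]
eef_rot: [-180.0, 0.0, -87.7]
contact_force: [0.1, -0.4, -1.3]
gripper_width: 0.0476
```

>>> {"api": "apply_moves", "payload": {"commands": [{"dp":[0,0,1],"yaw":0,"grip":0},{"dp":[0,0,2],"yaw":0,"grip":0},{"dp":[0,0,2],"yaw":0,"grip":0}]}}

```text
time_s: 17.08
tcp_pos: [0.5133, -0.0466, 0.0534]
eef_rot: [-180.0, -0.0, -87.7]
contact_force: [-7.9, 1.7, 21.0]
gripper_width: 0.0477
```

Contact felt: 21 N upward at TCP z 0.0534, as expected. I'll release and go straight up.

>>> {"api": "apply_moves", "payload": {"commands": [{"dp":[0,0,-1.3],"yaw":0,"grip":0},{"dp":[0,0,-1.3],"yaw":0,"grip":0.72},{"dp":[0,0,-1.3],"yaw":0,"grip":0.72},{"dp":[0,0,-1.3],"yaw":0,"grip":0.72},{"dp":[0,0,-1.3],"yaw":0,"grip":0.72},{"dp":[0,0,-30],"yaw":0,"grip":0.72},{"dp":[0,0,-85],"yaw":0,"grip":0.72},{"dp":[0,0,-130],"yaw":0,"grip":0.72}]}}

```text
time_s: 18.08
tcp_pos: [0.5133, -0.0466, 0.1834]
eef_rot: [-180.0, -0.0, -87.7]
contact_force: [0.8, 0.3, 0.2]
gripper_width: 0.0633
```

```bash
python3 - <<'E'
from h import *
s=get_state();print(s['tcp_pos'],s['gripper_width'],s['contact_force'])
a=capture('side');crop(a,170,160,370,310,'sd14.png',4)
b=capture('scene');crop(b,250,180,450,310,'sc14.png',4)
go((.425,.284,.185),-87.8)
E
```

```text
[ 0.51327344 -0.04657322  0.18341757] 0.0633115830558974 [0.77357989 0.33691399 0.18194217]
dp [-333.6, 77.6, 1.4] yaw 0.0025
```

View pics/sd14.png

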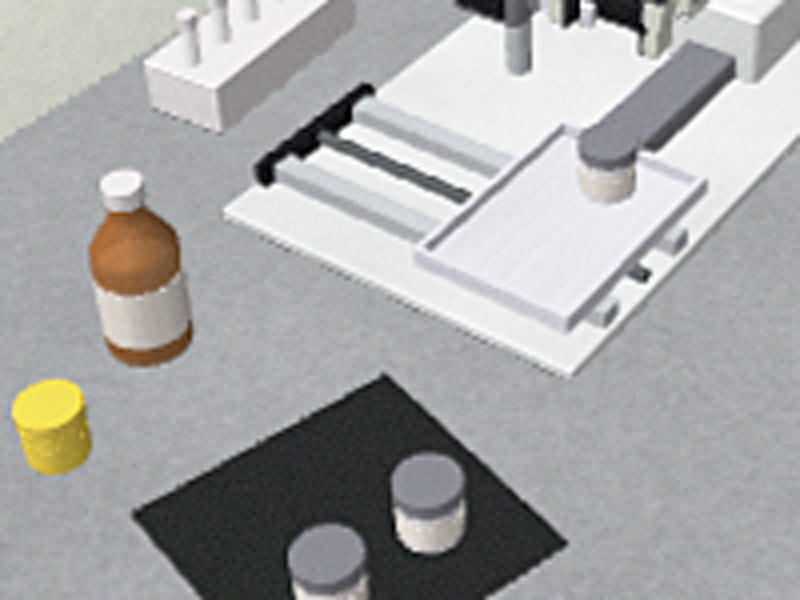

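View pics/sc14.png

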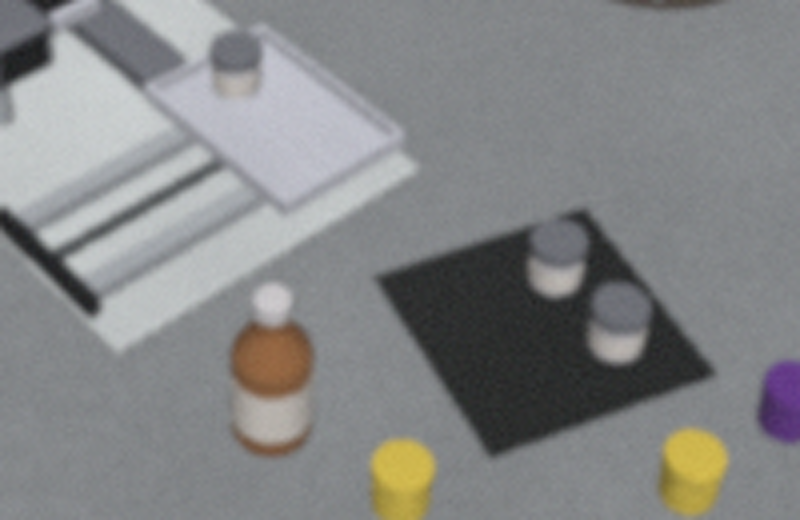

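Pot 1 stands in the tray and the other two are unmoved. Next is pot 2.

>>> {"api": "apply_moves", "payload": {"commands": [{"dp":[-334,78,1],"yaw":0,"grip":0.75},{"dp":[-334,78,1],"yaw":0,"grip":0.75},{"dp":[-334,78,1],"yaw":0,"grip":0.75},{"dp":[-334,78,1],"yaw":0,"grip":0.75},{"dp":[-334,78,1],"yaw":0,"grip":0.75},{"dp":[-334,78,1],"yaw":0,"grip":0.75},{"dp":[-334,78,1],"yaw":0,"grip":0.75},{"dp":[-334,78,60],"yaw":0,"grip":0.75},{"dp":[-334,78,90],"yaw":0,"grip":0.75},{"dp":[-334,78,90],"yaw":0,"grip":0.75}]}}

```text
time_s: 19.42
tcp_pos: [0.4208, 0.2819, 0.0894]
eef_rot: [179.8, -0.2, -87.8]
contact_force: [-0.5, -0.0, 1.4]
gripper_width: 0.0658
```

```bash
python3 - <<'E'
from h import *
s=get_state();print(s['tcp_pos'],s['gripper_width'],s['contact_force'])
a=capture('side');crop(a,170,200,340,330,'sd15.png',4)
print([ (proj(a,(x,y,.051))-[170,200])*4 for x,y in[(.425,.284)]])
go((.425,.2845,.015),-87.8)
E
```

```text
[0.42083133 0.2819299  0.08941767] 0.06578605754188895 [-0.47116345 -0.01335159  1.44968   ]
[array([426.62869563, 315.27837055])]
dp [-1.4, -3.3, 76.2] yaw 0.0012
```

View pics/sd15.png

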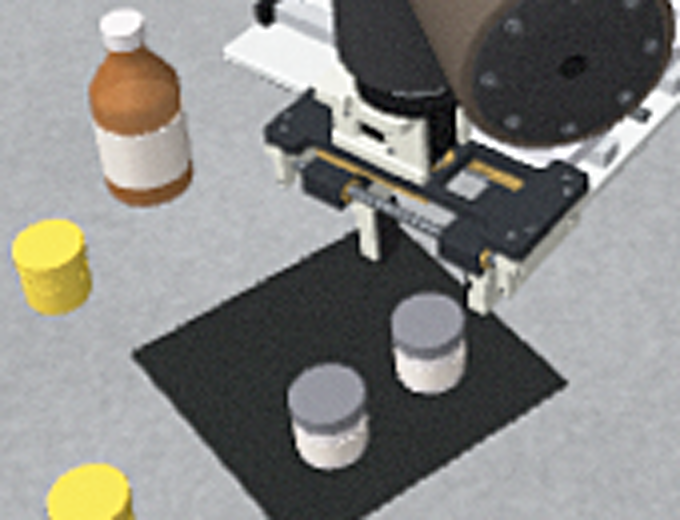

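>>> {"api": "apply_moves", "payload": {"commands": [{"dp":[0,-2,0],"yaw":0,"grip":0.75},{"dp":[0,-2,0],"yaw":0,"grip":0.75}]}}

```text
time_s: 19.73
tcp_pos: [0.4247, 0.2848, 0.093]
eef_rot: [-179.9, 0.1, -87.7]
contact_force: [-0.2, -0.2, -0.6]
gripper_width: 0.0657
```

```bash
python3 - <<'E'
from h import *
go((.425,.2845,.015),-87.8)
E
```

```text
dp [0.5, -0.2, 78.0] yaw 0.0014
```

>>> {"api": "apply_moves", "payload": {"commands": [{"dp":[0,0,40],"yaw":0,"grip":0.75},{"dp":[0,0,76],"yaw":0,"grip":0.75},{"dp":[0,0,76],"yaw":0,"grip":0.75},{"dp":[0,0,76],"yaw":0,"grip":0},{"dp":[0,0,76],"yaw":0,"grip":0},{"dp":[0,0,76],"yaw":0,"grip":0},{"dp":[0,0,76],"yaw":0,"grip":0},{"dp":[0,0,76],"yaw":0,"grip":0}]}}

```text
time_s: 20.72
tcp_pos: [0.4246, 0.2851, 0.0171]
eef_rot: [-179.9, 0.1, -87.7]
contact_force: [-2.2, 0.1, 8.3]
gripper_width: 0.0476
```

```bash
python3 - <<'E'
from h import *
s=get_state();print(s['tcp_pos'],s['gripper_width'],s['contact_force'])
go((.511,.012,.11),-87.8)
E
```

```text
[0.42457499 0.28512343 0.01713084] 0.04758650431074353 [-2.23341993  0.1344541   8.29169394]
dp [276.2, -75.5, -93.3] yaw 0.0021
```

>>> {"api": "apply_moves", "payload": {"commands": [{"dp":[0,0,-40],"yaw":0,"grip":0},{"dp":[0,0,-93],"yaw":0,"grip":0},{"dp":[30,-8,-93],"yaw":0,"grip":0},{"dp":[80,-22,-93],"yaw":0,"grip":0},{"dp":[130,-36,-93],"yaw":0,"grip":0},{"dp":[180,-50,-93],"yaw":0,"grip":0},{"dp":[230,-64,-93],"yaw":0,"grip":0},{"dp":[265,-73,-93],"yaw":0,"grip":0},{"dp":[276,-75.5,-93],"yaw":0,"grip":0},{"dp":[276,-75.5,-93],"yaw":0,"grip":0},{"dp":[276,-75.5,-93],"yaw":0,"grip":0}]}}

```text
time_s: 22.1
tcp_pos: [0.5102, 0.0121, 0.1087]
eef_rot: [-180.0, 0.0, -87.7]
contact_force: [1.4, 0.1, -1.0]
gripper_width: 0.0473
```

```bash
python3 - <<'E'
from h import *
s=get_state();print(s['tcp_pos'],s['gripper_width'],s['contact_force'])
a=capture('side');crop(a,170,140,370,290,'sd16.png',4)
go((.511,.012,.0535),-87.8)
E
```

```text
[0.51016901 0.0120734  0.1087114 ] 0.04733950617878504 [ 1.42137947  0.06970783 -1.03779501]
dp [0.3, -0.7, 55.2] yaw 0.0026
```

View pics/sd16.png

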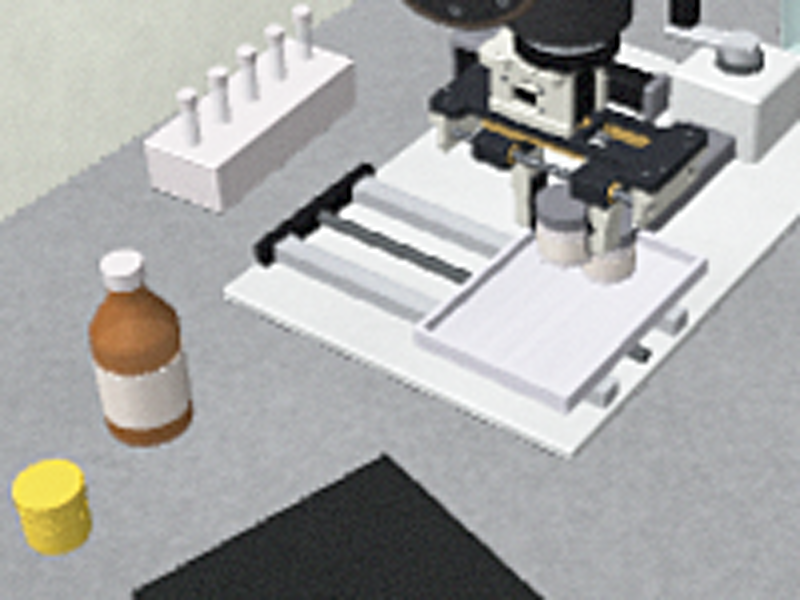

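>>> {"api": "apply_moves", "payload": {"commands": [{"dp":[0,-1,25],"yaw":0,"grip":0},{"dp":[0,-1,45],"yaw":0,"grip":0},{"dp":[0,-1,52],"yaw":0,"grip":0},{"dp":[0,-1,54.5],"yaw":0,"grip":0},{"dp":[0,-1,54.5],"yaw":0,"grip":0},{"dp":[0,-1,54.5],"yaw":0,"grip":0}]}}

```text
time_s: 22.9
tcp_pos: [0.5118, 0.0117, 0.0547]
eef_rot: [-179.9, 0.0, -87.7]
contact_force: [-0.1, 0.7, -1.2]
gripper_width: 0.0478
```

>>> {"api": "apply_moves", "payload": {"commands": [{"dp":[0,0,1.5],"yaw":0,"grip":0},{"dp":[0,0,1.5],"yaw":0,"grip":0}]}}

```text
time_s: 23.15
tcp_pos: [0.5117, 0.0115, 0.0532]
eef_rot: [-179.9, 0.0, -87.7]
contact_force: [-1.2, 0.3, 3.3]
gripper_width: 0.0479
```

Contact is just starting at +3.3 N, so I'll release.

>>> {"api": "apply_moves", "payload": {"commands": [{"dp":[0,0,0],"yaw":0,"grip":0.72},{"dp":[0,0,0],"yaw":0,"grip":0.72},{"dp":[0,0,0],"yaw":0,"grip":0.72},{"dp":[0,0,0],"yaw":0,"grip":0.72},{"dp":[0,0,-30],"yaw":0,"grip":0.72},{"dp":[0,0,-85],"yaw":0,"grip":0.72},{"dp":[0,0,-130],"yaw":0,"grip":0.72},{"dp":[0,0,-130],"yaw":0,"grip":0.72}]}}

```text
time_s: 24.15
tcp_pos: [0.5135, 0.0121, 0.1864]
eef_rot: [-179.6, 0.1, -87.7]
contact_force: [0.5, -0.1, -0.4]
gripper_width: 0.0629
```

```bash
python3 - <<'E'
from h import *
s=get_state();print(s['tcp_pos'],s['gripper_width'],s['contact_force'])
a=capture('side');crop(a,160,160,370,320,'sd17.png',3.8)
go((.4375,.3685,.185),-87.8)
E
```

```text
[0.51354353 0.01206976 0.18644212] 0.062899562627566 [ 0.5452828  -0.13697593 -0.35727631]
dp [-359.4, 60.3, -0.5] yaw 0.0015
```

View pics/sd17.png

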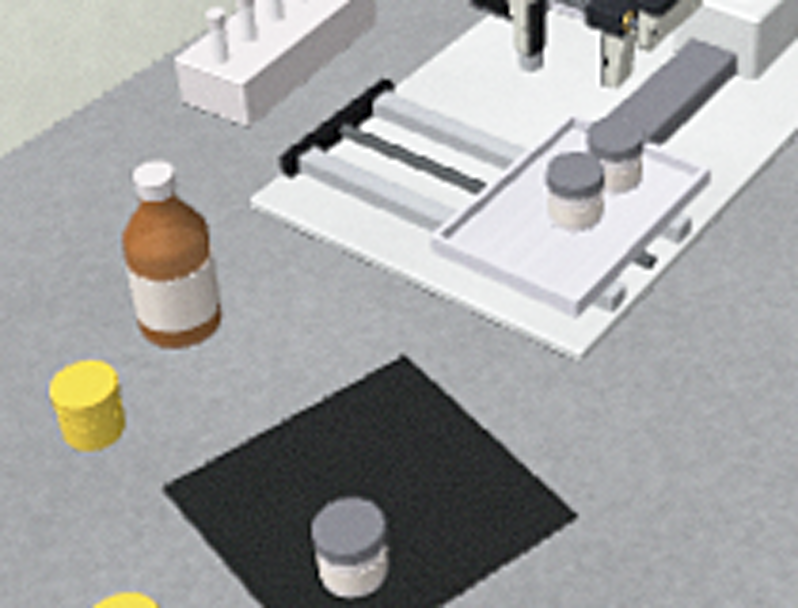

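>>> {"api": "apply_moves", "payload": {"commands": [{"dp":[-359,62,0],"yaw":0,"grip":0.75},{"dp":[-359,62,0],"yaw":0,"grip":0.75},{"dp":[-359,62,0],"yaw":0,"grip":0.75},{"dp":[-359,62,0],"yaw":0,"grip":0.75},{"dp":[-359,62,0],"yaw":0,"grip":0.75},{"dp":[-359,62,0],"yaw":0,"grip":0.75},{"dp":[-359,62,0],"yaw":0,"grip":0.75},{"dp":[-359,62,40],"yaw":0,"grip":0.75},{"dp":[-359,62,90],"yaw":0,"grip":0.75},{"dp":[-359,62,90],"yaw":0,"grip":0.75},{"dp":[-359,62,90],"yaw":0,"grip":0.75},{"dp":[-359,62,90],"yaw":0,"grip":0.75}]}}

```text
time_s: 25.7
tcp_pos: [0.4359, 0.3685, 0.0946]
eef_rot: [-179.9, 0.1, -87.7]
contact_force: [0.2, -0.2, 1.2]
gripper_width: 0.0655
```

```bash
python3 - <<'E'
from h import *
s=get_state();print(s['tcp_pos'],s['gripper_width'],s['contact_force'])
a=capture('side');crop(a,170,220,320,340,'sd18.png',4)
go((.4375,.3685,.016),-87.8)
E
```

```text
[0.43590501 0.36854582 0.09455401] 0.06550324422758726 [ 0.2246026  -0.21514663  1.18946266]
dp [0.3, -1.6, 78.4] yaw 0.0016
```

View pics/sd18.png

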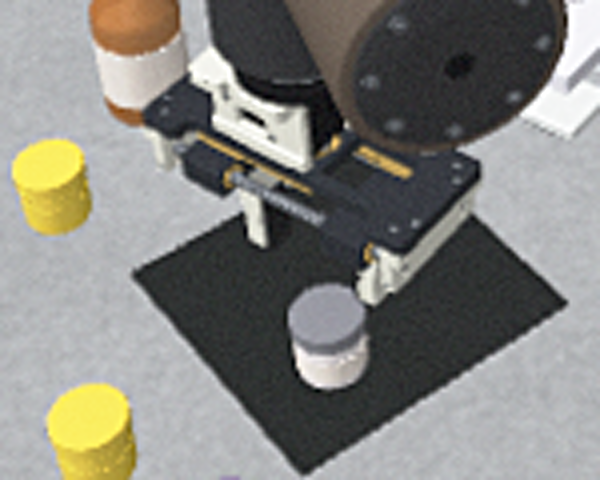

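>>> {"api": "apply_moves", "payload": {"commands": [{"dp":[0,-1.5,40],"yaw":0,"grip":0.75},{"dp":[0,-1.5,77.5],"yaw":0,"grip":0.75},{"dp":[0,-1.5,77.5],"yaw":0,"grip":0.75},{"dp":[0,-1.5,77.5],"yaw":0,"grip":0},{"dp":[0,-1.5,77.5],"yaw":0,"grip":0},{"dp":[0,-1.5,77.5],"yaw":0,"grip":0},{"dp":[0,-1.5,77.5],"yaw":0,"grip":0},{"dp":[0,-1.5,77.5],"yaw":0,"grip":0}]}}

```text
time_s: 26.75
tcp_pos: [0.4372, 0.3688, 0.0169]
eef_rot: [-179.9, 0.1, -87.7]
contact_force: [-0.8, -0.4, 8.2]
gripper_width: 0.0476
```

```bash
python3 - <<'E'
from h import *
s=get_state();print(s['tcp_pos'],s['gripper_width'],s['contact_force'])
go((.509,.070,.11),-87.8)
E
```

```text
[0.43720571 0.36878643 0.0168642 ] 0.047618664184969635 [-0.76414383 -0.41393358  8.16394916]
dp [301.2, -59.8, -93.7] yaw 0.0021
```

>>> {"api": "apply_moves", "payload": {"commands": [{"dp":[0,0,-40],"yaw":0,"grip":0},{"dp":[0,0,-93],"yaw":0,"grip":0},{"dp":[30,-6,-93],"yaw":0,"grip":0},{"dp":[80,-16,-93],"yaw":0,"grip":0},{"dp":[130,-26,-93],"yaw":0,"grip":0},{"dp":[180,-36,-93],"yaw":0,"grip":0},{"dp":[230,-46,-93],"yaw":0,"grip":0},{"dp":[275,-55,-93],"yaw":0,"grip":0},{"dp":[297,-60,-93],"yaw":0,"grip":0},{"dp":[301,-60.5,-93],"yaw":0,"grip":0},{"dp":[301,-60.5,-93],"yaw":0,"grip":0},{"dp":[301,-60.5,-93],"yaw":0,"grip":0}]}}

```text
time_s: 28.25
tcp_pos: [0.5089, 0.0702, 0.1082]
eef_rot: [-180.0, 0.0, -87.7]
contact_force: [0.4, -0.6, -2.4]
gripper_width: 0.0478
```

```bash
python3 - <<'E'
from h import *
s=get_state();print(s['tcp_pos'],s['gripper_width'],s['contact_force'])
a=capture('side');crop(a,170,140,370,290,'sd19.png',4)
go((.509,.070,.053),-87.8)
E
```

```text
[0.50892379 0.07019014 0.10818978] 0.04781031495608048 [ 0.38926918 -0.60801154 -2.39925699]
dp [0.2, -0.1, 55.2] yaw 0.0027
```

View pics/sd19.png

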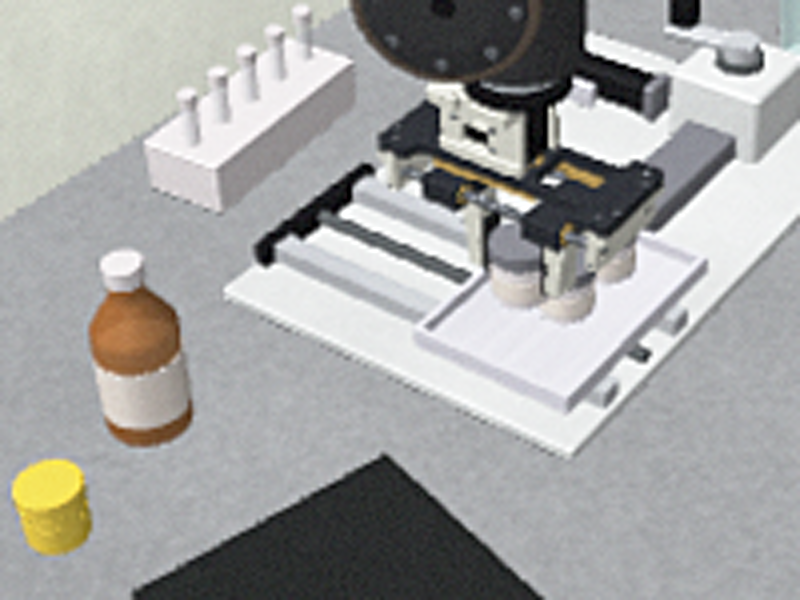

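>>> {"api": "apply_moves", "payload": {"commands": [{"dp":[0,0,25],"yaw":0,"grip":0},{"dp":[0,0,45],"yaw":0,"grip":0},{"dp":[0,0,52],"yaw":0,"grip":0},{"dp":[0,0,54.5],"yaw":0,"grip":0},{"dp":[0,0,54.5],"yaw":0,"grip":0},{"dp":[0,0,54.5],"yaw":0,"grip":0}]}}

```text
time_s: 29.05
tcp_pos: [0.5094, 0.0697, 0.0542]
eef_rot: [-179.9, 0.0, -87.7]
contact_force: [-0.0, -0.2, -1.3]
gripper_width: 0.0476
```

>>> {"api": "apply_moves", "payload": {"commands": [{"dp":[0,0,1],"yaw":0,"grip":0},{"dp":[0,0,1],"yaw":0,"grip":0}]}}

```text
time_s: 29.3
tcp_pos: [0.5093, 0.0695, 0.0529]
eef_rot: [-180.0, 0.0, -87.7]
contact_force: [-0.0, 0.0, 0.9]
gripper_width: 0.0475
```

>>> {"api": "apply_moves", "payload": {"commands": [{"dp":[0,0,0.4],"yaw":0,"grip":0},{"dp":[0,0,0.4],"yaw":0,"grip":0.72},{"dp":[0,0,0.4],"yaw":0,"grip":0.72},{"dp":[0,0,0.4],"yaw":0,"grip":0.72},{"dp":[0,0,0.4],"yaw":0,"grip":0.72},{"dp":[0,0,-30],"yaw":0,"grip":0.72},{"dp":[0,0,-85],"yaw":0,"grip":0.72},{"dp":[0,0,-145],"yaw":0,"grip":0.72},{"dp":[0,0,-200],"yaw":0,"grip":0.72},{"dp":[0,0,-200],"yaw":0,"grip":0.72}]}}

```text
time_s: 30.55
tcp_pos: [0.5113, 0.0702, 0.2576]
eef_rot: [-179.5, 0.2, -87.7]
contact_force: [-0.7, 0.9, -1.5]
gripper_width: 0.0633
```

```bash
python3 - <<'E'
from h import *
s=get_state();print(s['tcp_pos'],s['gripper_width'],s['contact_force'])
a=capture('side');crop(a,160,160,370,320,'sd20.png',3.8)
b=capture('scene');crop(b,190,120,390,270,'sc20.png',4)
go((.6093,-.309,.20),-87.8)
E
```

```text
[0.51126933 0.07016458 0.25758686] 0.06334247512982152 [-0.73470692  0.87772245 -1.48105661]
dp [382.3, -85.2, 52.7] yaw 0.0014
```

View pics/sd20.png

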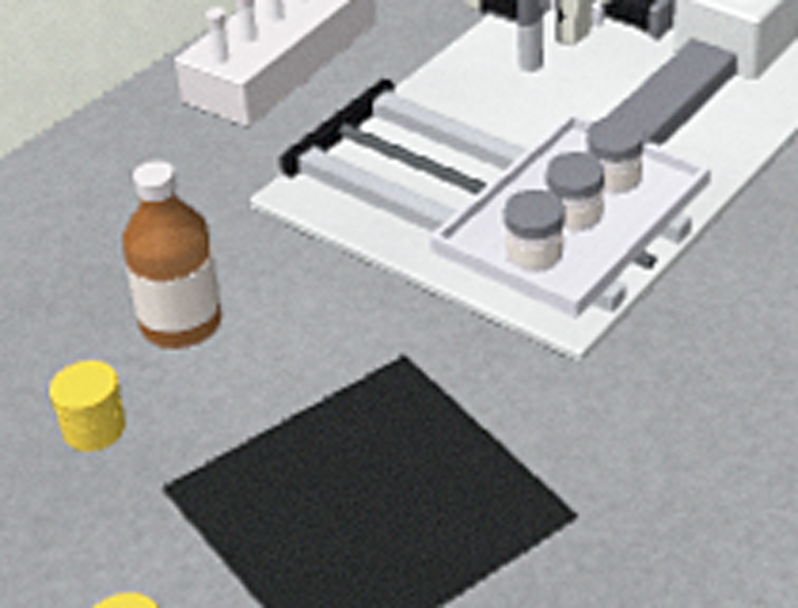

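View pics/sc20.png

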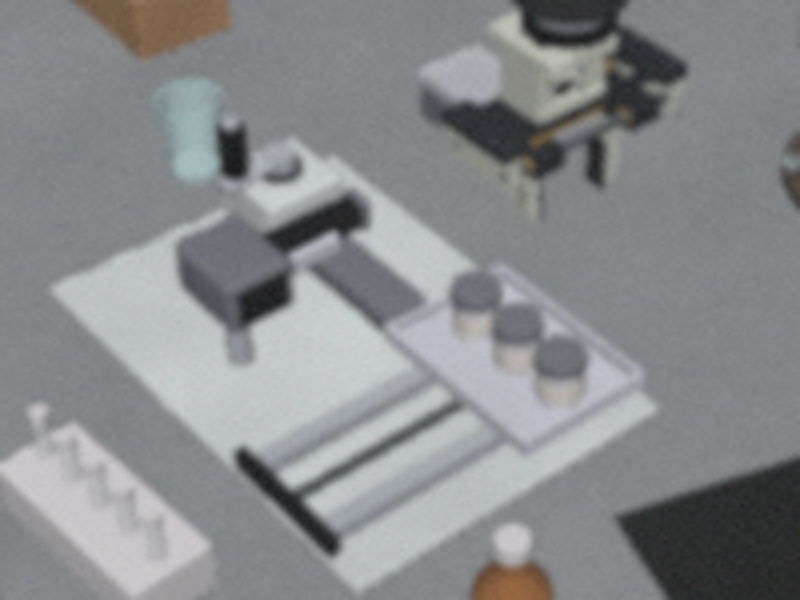

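All three pots stand upright in the tray, with lids at side-crop (533,215), (575,175) and (615,140), and the mat is empty. Now back to the crank.

>>> {"api": "apply_moves", "payload": {"commands": [{"dp":[382,-83,0],"yaw":0,"grip":0.75},{"dp":[382,-83,0],"yaw":0,"grip":0.75},{"dp":[382,-83,0],"yaw":0,"grip":0.75},{"dp":[382,-83,0],"yaw":0,"grip":0.75},{"dp":[382,-83,0],"yaw":0,"grip":0.75},{"dp":[382,-83,0],"yaw":0,"grip":0.75},{"dp":[382,-83,0],"yaw":0,"grip":0.75},{"dp":[382,-83,0],"yaw":0,"grip":0.75},{"dp":[382,-83,0],"yaw":0,"grip":0.75},{"dp":[382,-83,0],"yaw":0,"grip":0.75},{"dp":[382,-83,0],"yaw":0,"grip":0.75}]}}

```text
time_s: 32.02
tcp_pos: [0.6074, -0.3079, 0.2531]
eef_rot: [-180.0, -0.0, -87.6]
contact_force: [0.3, -0.2, 0.6]
gripper_width: 0.0659
```

```bash
python3 - <<'E'
from h import *
s=get_state();print(s['tcp_pos'],s['eef_rot'])
c=capture('wrist');crop(c,290,120,450,230,'w4c.png',5)
print((proj(c,(.6093,-.3076,.169),s)-[290,120])*5)
go((.6093,-.3076,.119),-87.8)
E
```

```text
[ 0.60737569 -0.30790225  0.25314201] [-1.79952617e+02 -4.78010465e-03 -8.76282351e+01]
[146.83337266 425.6168325 ]
dp [-0.4, -1.9, 134.1] yaw 0.0028
```

View pics/w4c.png

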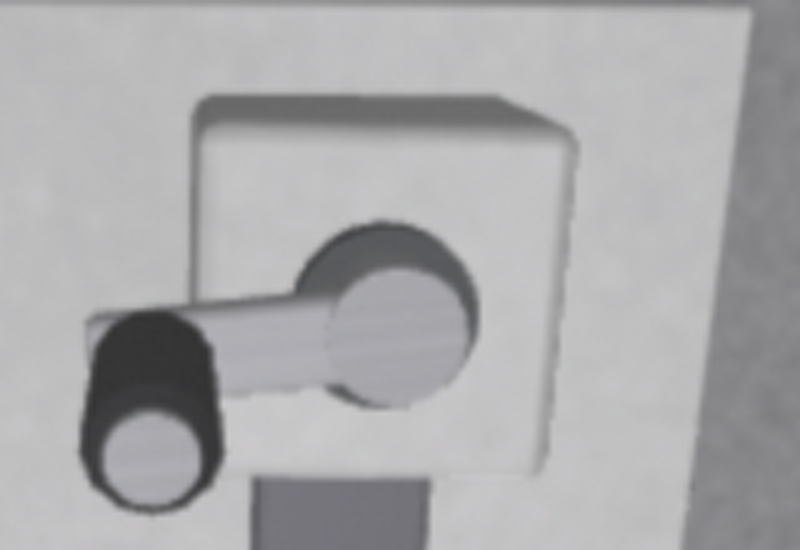

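The pin head sits about 6 mm to +y of the stop position. The sleeve slipped about 9 mm in the pads at the stop and was nudged back about 7° (1.4 mm of travel) when I eased off. I'll grip it centred and firmer, touch the out stop again, then crank in.

>>> {"api": "apply_moves", "payload": {"commands": [{"dp":[-7,-1.5,60],"yaw":0,"grip":0.75},{"dp":[-7,-1.5,110],"yaw":0,"grip":0.75},{"dp":[-7,-1.5,135],"yaw":0,"grip":0.75},{"dp":[-7,-1.5,135],"yaw":0,"grip":0.75},{"dp":[-7,-1.5,135],"yaw":0,"grip":0.75},{"dp":[-7,-1.5,135],"yaw":0,"grip":0},{"dp":[-7,-1.5,135],"yaw":0,"grip":0},{"dp":[-7,-1.5,135],"yaw":0,"grip":0},{"dp":[-7,-1.5,135],"yaw":0,"grip":0},{"dp":[-7,-1.5,135],"yaw":0,"grip":0},{"dp":[-7,-1.5,135],"yaw":0,"grip":0}], "newtons": 40}}

```text
time_s: 33.45
tcp_pos: [0.6086, -0.302, 0.1177]
eef_rot: [-180.0, -0.0, -87.7]
contact_force: [-0.0, 0.9, 0.8]
gripper_width: 0.0278
```

```bash
python3 q.py 9 -3 -6 -8 -10
```

```text
0.054859079766094616 7.903111175226299 [-0.03257494  0.91530813  0.79029901] 0.02776529896979186
-3.0 [1.8, -0.3]
-6.0 [4.7, -0.4]
-8.0 [6.6, -0.4]
-10.0 [8.5, -0.3]
```

>>> {"api": "apply_moves", "payload": {"commands": [{"dp":[2.5,0,0],"yaw":0,"grip":0},{"dp":[4.5,0,0],"yaw":0,"grip":0},{"dp":[4.5,0,0],"yaw":0,"grip":0}]}}

```text
time_s: 33.83
tcp_pos: [0.6091, -0.3066, 0.1177]
eef_rot: [-179.9, -0.0, -87.7]
contact_force: [1.7, 1.7, 0.3]
gripper_width: 0.0274
```

>>> {"api": "apply_moves", "payload": {"commands": [{"dp":[1.5,0,0],"yaw":0,"grip":0},{"dp":[1.5,0,0],"yaw":0,"grip":0}]}}

```text
time_s: 34.08
tcp_pos: [0.6091, -0.308, 0.1177]
eef_rot: [-180.0, -0.0, -87.7]
contact_force: [3.9, 1.0, 1.4]
gripper_width: 0.0273
```

>>> {"api": "apply_moves", "payload": {"commands": [{"dp":[1.5,0,0],"yaw":0,"grip":0},{"dp":[1.5,0,0],"yaw":0,"grip":0}]}}

```text
time_s: 34.33
tcp_pos: [0.6092, -0.3084, 0.1176]
eef_rot: [-180.0, 0.1, -87.7]
contact_force: [4.1, 6.4, 2.8]
gripper_width: 0.0271
```

```bash
python3 q.py 2 15 30 45 60 75 90 105 120 135 150; python3 - <<'E'
from h import *
a=capture('side');save(a,'sd21.png')
E
```

```text
0.05487116751130858 1.1324381176537193 [4.08857057 6.43720405 2.81066752] 0.027098721824167588
15.0 [-15.1, 1.7]
30.0 [-28.4, 7.1]
45.0 [-39.8, 15.8]
60.0 [-48.6, 27.1]
75.0 [-54.2, 40.3]
90.0 [-56.1, 54.6]
105.0 [-54.3, 68.8]
120.0 [-48.9, 82.1]
135.0 [-40.2, 93.5]
150.0 [-28.9, 102.3]
```

The out stop is confirmed at about 1.5° in world terms, which is station 0. Now I'll crank counter-clockwise for two turns.

>>> {"api": "apply_moves", "payload": {"commands": [{"dp":[-15.1,1.4,0],"yaw":0,"grip":0},{"dp":[-28.6,6.8,0],"yaw":0,"grip":0},{"dp":[-40.2,15.5,0],"yaw":0,"grip":0},{"dp":[-49,26.9,0],"yaw":0,"grip":0},{"dp":[-54.7,40.1,0],"yaw":0,"grip":0},{"dp":[-56.6,54.6,0],"yaw":0,"grip":0},{"dp":[-54.8,69,0],"yaw":0,"grip":0},{"dp":[-49.3,82.4,0],"yaw":0,"grip":0},{"dp":[-40.5,93.9,0],"yaw":0,"grip":0},{"dp":[-29.1,102.7,0],"yaw":0,"grip":0},{"dp":[-29.1,102.7,0],"yaw":0,"grip":0}]}}

```text
time_s: 35.75
tcp_pos: [0.5047, -0.286, 0.1177]
eef_rot: [-179.9, -0.1, -87.8]
contact_force: [5.2, -5.4, -3.4]
gripper_width: 0.0275
```

```bash
python3 q.py 152 15 30 45 60 75 90 105 120 135 150; python3 - <<'E'
from h import *
a=capture('side');crop(a,200,120,400,270,'sd22.png',4)
E
```

```text
0.05490575252534842 154.61975274042013 [ 5.18537719 -5.40068848 -3.35707923] 0.027500463784815236
15.0 [11.0, 4.4]
30.0 [25.2, 6.3]
45.0 [39.5, 4.5]
60.0 [52.8, -0.9]
75.0 [64.2, -9.6]
90.0 [73.0, -21.0]
105.0 [78.5, -34.2]
120.0 [80.4, -48.4]
135.0 [78.6, -62.7]
150.0 [73.2, -76.0]
```

View pics/sd22.png

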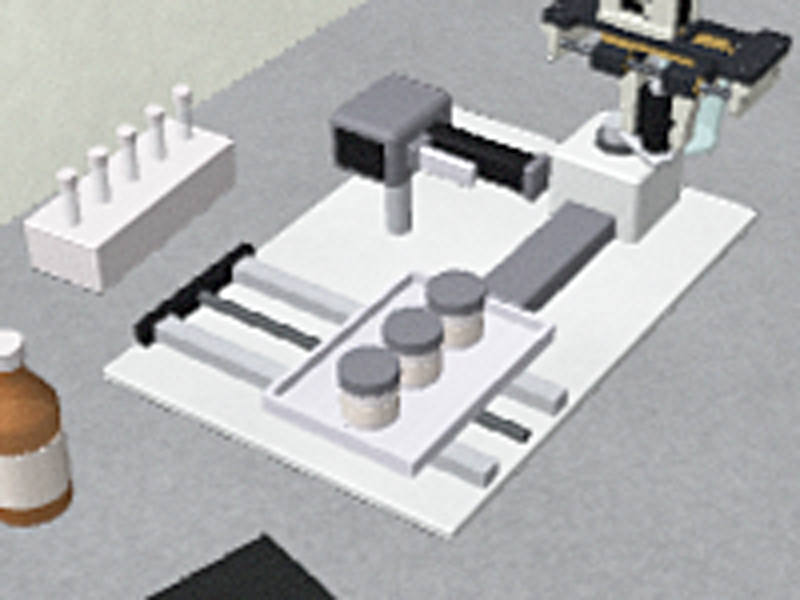

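>>> {"api": "apply_moves", "payload": {"commands": [{"dp":[11,3.8,0],"yaw":0,"grip":0},{"dp":[25,5.7,0],"yaw":0,"grip":0},{"dp":[39.1,4,0],"yaw":0,"grip":0},{"dp":[52.3,-1.1,0],"yaw":0,"grip":0},{"dp":[63.7,-9.7,0],"yaw":0,"grip":0},{"dp":[72.5,-21,0],"yaw":0,"grip":0},{"dp":[78,-34.2,0],"yaw":0,"grip":0},{"dp":[79.9,-48.4,0],"yaw":0,"grip":0},{"dp":[78.1,-62.7,0],"yaw":0,"grip":0},{"dp":[72.7,-76,0],"yaw":0,"grip":0},{"dp":[72.7,-76,0],"yaw":0,"grip":0}]}}

```text
time_s: 37.17
tcp_pos: [0.5848, -0.3557, 0.1177]
eef_rot: [-179.9, -0.1, -87.7]
contact_force: [4.3, -4.2, 1.8]
gripper_width: 0.0272
```

```bash
python3 q.py 302 15 30 45 60 75 90 105 120 135 150 165
```

```text
0.0553596000524172 -56.56210366035841 [ 4.33967193 -4.22403976  1.76131108] 0.027207482292369276
15.0 [-8.3, -10.1]
30.0 [-19.6, -18.9]
45.0 [-32.9, -24.4]
60.0 [-47.1, -26.4]
75.0 [-61.3, -24.6]
90.0 [-74.6, -19.1]
105.0 [-86.1, -10.5]
120.0 [-94.9, 0.9]
135.0 [-100.4, 14.1]
150.0 [-102.4, 28.3]
165.0 [-100.6, 42.6]
```

>>> {"api": "apply_moves", "payload": {"commands": [{"dp":[-8,-10.4,0],"yaw":0,"grip":0},{"dp":[-19.6,-19.3,0],"yaw":0,"grip":0},{"dp":[-32.9,-24.9,0],"yaw":0,"grip":0},{"dp":[-47.3,-26.9,0],"yaw":0,"grip":0},{"dp":[-61.6,-25,0],"yaw":0,"grip":0},{"dp":[-75,-19.4,0],"yaw":0,"grip":0},{"dp":[-86.5,-10.6,0],"yaw":0,"grip":0},{"dp":[-95.3,0.9,0],"yaw":0,"grip":0},{"dp":[-100.8,14.1,0],"yaw":0,"grip":0},{"dp":[-102.8,28.3,0],"yaw":0,"grip":0},{"dp":[-101,42.6,0],"yaw":0,"grip":0},{"dp":[-101,42.6,0],"yaw":0,"grip":0}]}}

```text
time_s: 38.67
tcp_pos: [0.5365, -0.2576, 0.1176]
eef_rot: [-179.9, -0.2, -87.7]
contact_force: [5.4, -20.5, -6.9]
gripper_width: 0.0272
```

```bash
python3 q.py 107 15 30 45 60 75 90 105 120 135 150 165;python3 - <<'E'
from h import *
a=capture('side');crop(a,200,120,400,270,'sd23.png',4)
E
```

```text
0.054868965101704185 108.98406947446591 [  5.35241222 -20.53662088  -6.8776439 ] 0.027245156447650905
15.0 [4.8, 11.5]
30.0 [13.5, 22.9]
45.0 [24.8, 31.7]
60.0 [38.1, 37.3]
75.0 [52.3, 39.2]
90.0 [66.5, 37.4]
105.0 [79.8, 32.0]
120.0 [91.3, 23.3]
135.0 [100.1, 11.9]
150.0 [105.6, -1.3]
165.0 [107.5, -15.5]
```

View pics/sd23.png

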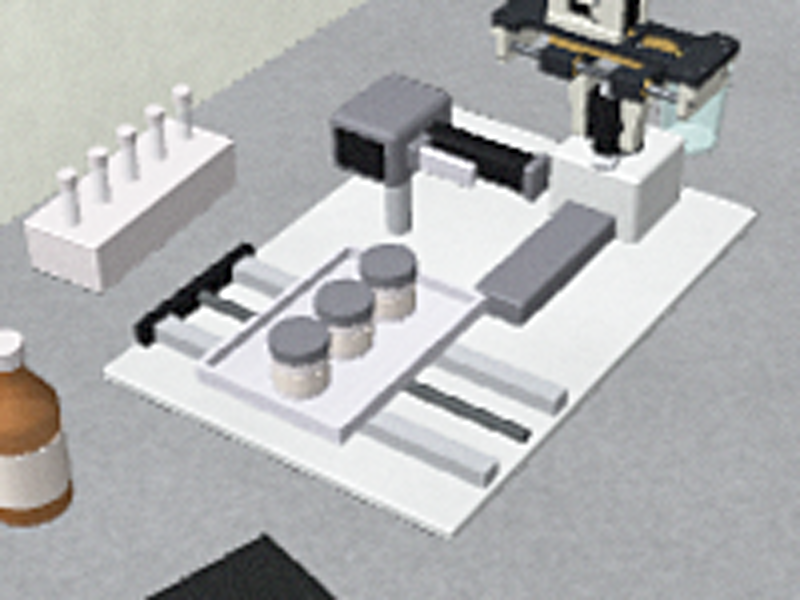

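Radial preload has built up because the commanded pose is about 2 mm outward. I'll remove it in this arc.

>>> {"api": "apply_moves", "payload": {"commands": [{"dp":[6.5,11,0],"yaw":0,"grip":0},{"dp":[15.2,22.3,0],"yaw":0,"grip":0},{"dp":[26.5,31.1,0],"yaw":0,"grip":0},{"dp":[39.8,36.7,0],"yaw":0,"grip":0},{"dp":[54,38.6,0],"yaw":0,"grip":0},{"dp":[68.2,36.8,0],"yaw":0,"grip":0},{"dp":[81.5,31.4,0],"yaw":0,"grip":0},{"dp":[93,22.7,0],"yaw":0,"grip":0},{"dp":[101.8,11.3,0],"yaw":0,"grip":0},{"dp":[101.8,11.3,0],"yaw":0,"grip":0}]}}

```text
time_s: 39.98
tcp_pos: [0.5296, -0.3592, 0.1177]
eef_rot: [179.9, -0.1, -87.7]
contact_force: [-0.7, -6.4, 3.4]
gripper_width: 0.0274
```

```bash
python3 q.py 242 15 30 45 60 75 90 100 110 115 120
```

```text
0.0554450882956449 -116.42753499701855 [-0.72013691 -6.37055937  3.37159709] 0.027415828791183584
15.0 [4.4, -12.1]
30.0 [6.4, -26.4]
45.0 [4.5, -40.6]
60.0 [-0.9, -53.9]
75.0 [-9.6, -65.3]
90.0 [-20.9, -74.1]
100.0 [-29.6, -78.2]
110.0 [-38.9, -80.7]
115.0 [-43.6, -81.4]
120.0 [-48.4, -81.6]
```

>>> {"api": "apply_moves", "payload": {"commands": [{"dp":[4.8,-12.1,0],"yaw":0,"grip":0},{"dp":[6.8,-26.4,0],"yaw":0,"grip":0},{"dp":[5,-40.6,0],"yaw":0,"grip":0},{"dp":[-0.4,-53.9,0],"yaw":0,"grip":0},{"dp":[-9.1,-65.3,0],"yaw":0,"grip":0},{"dp":[-20.4,-74.1,0],"yaw":0,"grip":0},{"dp":[-29.1,-78.4,0],"yaw":0,"grip":0},{"dp":[-29.1,-78.4,0],"yaw":0,"grip":0}]}}

```text
time_s: 40.98
tcp_pos: [0.6073, -0.3243, 0.1176]
eef_rot: [-180.0, 0.0, -87.7]
contact_force: [2.5, 1.7, 4.4]
gripper_width: 0.0274
```

```bash
python3 q.py 342 6 10 14 18 22 26;python3 - <<'E'
from h import *
a=capture('side');crop(a,200,120,400,270,'sd24.png',4)
E
```

```text
0.05507840693521276 -15.610841401054197 [2.45773569 1.736912   4.40178698] 0.027431193194289594
6.0 [-3.4, -0.9]
10.0 [-7.1, -1.7]
14.0 [-10.9, -2.3]
18.0 [-14.7, -2.6]
22.0 [-18.6, -2.6]
26.0 [-22.4, -2.3]
```

View pics/sd24.png

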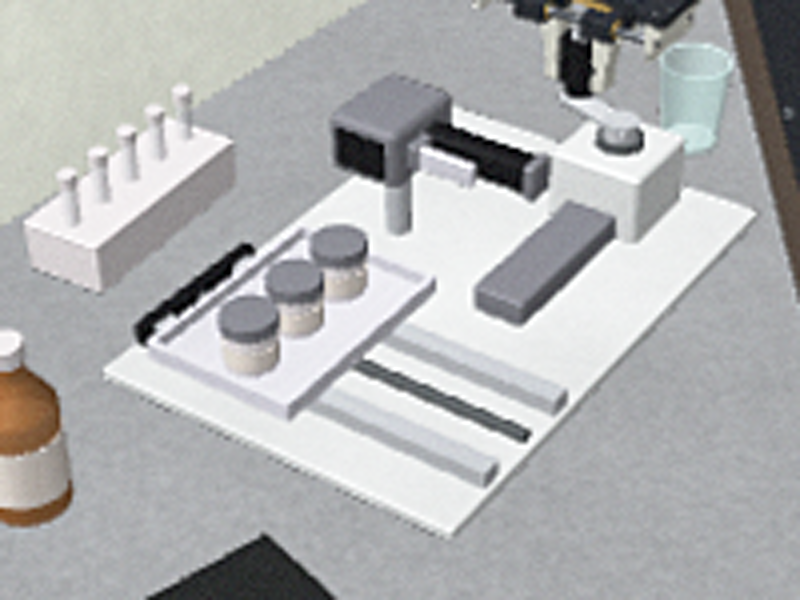

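>>> {"api": "apply_moves", "payload": {"commands": [{"dp":[-7.1,-1.7,0],"yaw":0,"grip":0},{"dp":[-14.7,-2.6,0],"yaw":0,"grip":0},{"dp":[-16.5,-2.6,0],"yaw":0,"grip":0},{"dp":[-16.5,-2.6,0],"yaw":0,"grip":0}]}}

```text
time_s: 41.52
tcp_pos: [0.6092, -0.3082, 0.1176]
eef_rot: [-180.0, -0.0, -87.7]
contact_force: [3.4, -3.1, 2.5]
gripper_width: 0.0274
```

>>> {"api": "apply_moves", "payload": {"commands": [{"dp":[-2,0,0],"yaw":0,"grip":0},{"dp":[-2,0,0],"yaw":0,"grip":0}]}}

```text
time_s: 41.78
tcp_pos: [0.6092, -0.308, 0.1177]
eef_rot: [-180.0, -0.1, -87.7]
contact_force: [3.9, -12.1, 0.4]
gripper_width: 0.0277
```

In stop: position unchanged with 12 N tangential. I'll release under this light inward load so nothing drags back.

>>> {"api": "apply_moves", "payload": {"commands": [{"dp":[-0.7,0,0],"yaw":0,"grip":0},{"dp":[-0.7,0,0],"yaw":0,"grip":0.75},{"dp":[-0.7,0,0],"yaw":0,"grip":0.75},{"dp":[-0.7,0,0],"yaw":0,"grip":0.75},{"dp":[-0.7,0,0],"yaw":0,"grip":0.75},{"dp":[-0.7,0,0],"yaw":0,"grip":0.75},{"dp":[0,0,-50],"yaw":0,"grip":0.75},{"dp":[0,0,-100],"yaw":0,"grip":0.75},{"dp":[0,0,-150],"yaw":0,"grip":0.75},{"dp":[0,0,-150],"yaw":0,"grip":0.75}]}}

```text
time_s: 43.02
tcp_pos: [0.611, -0.307, 0.2732]
eef_rot: [-179.5, -0.2, -87.7]
contact_force: [0.9, 0.3, -0.8]
gripper_width: 0.0658
```

```bash
python3 - <<'E'
from h import *
s=get_state();print(s['tcp_pos'],s['eef_rot'],s['contact_force'])
c=capture('wrist');crop(c,290,120,450,230,'w5c.png',5)
print((proj(c,(.6093,-.3076,.169),s)-[290,120])*5)
a=capture('side');crop(a,200,120,400,270,'sd25.png',4)
E
```

```text
[ 0.61095123 -0.30702434  0.2731714 ] [-179.52648795   -0.18365113  -87.68701877] [ 0.90588325  0.31094429 -0.84808334]
[169.94887449 390.08949454]
```

View pics/w5c.png

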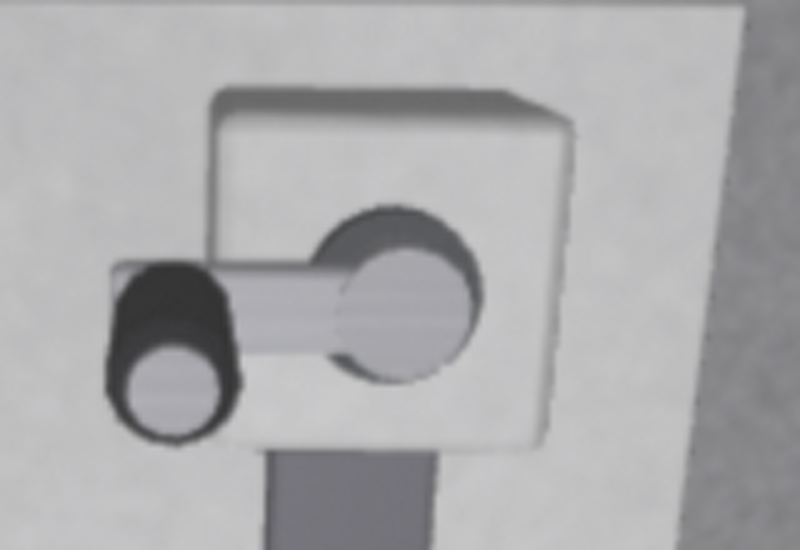

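View pics/sd25.png

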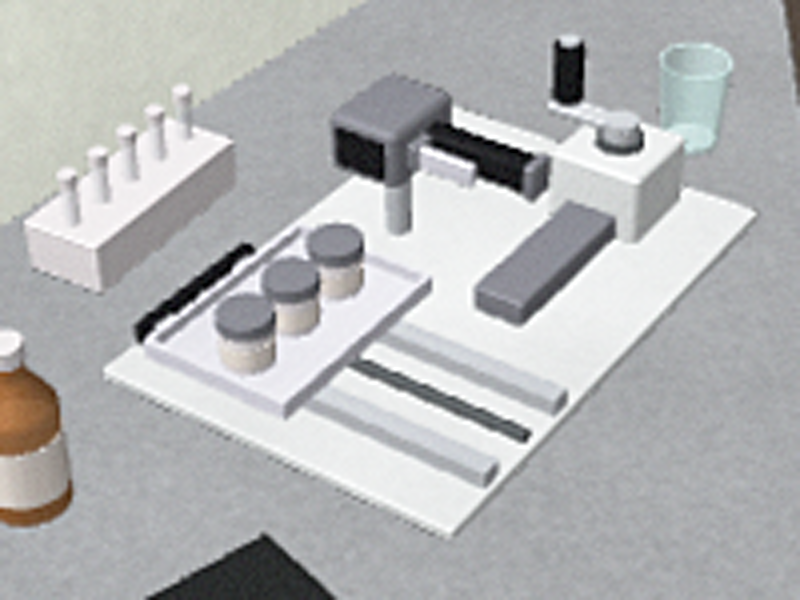

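Carriage is fully in, the crank arm is aligned with station x, and all three pots stand in the tray. Now for the trigger: turn the jaws along station y above the grip and look.

```bash
python3 - <<'E'
from h import *
go((.60,-.16,.29),-177.9)
E
```

```text
dp [-146.2, 3.1, -22.0] yaw 1.5741
```

>>> {"api": "apply_moves", "payload": {"commands": [{"dp":[0,0,-22],"yaw":0.15,"grip":0.85},{"dp":[-40,1,-22],"yaw":0.33,"grip":0.85},{"dp":[-80,2,-22],"yaw":0.5,"grip":0.85},{"dp":[-120,3,-22],"yaw":0.68,"grip":0.85},{"dp":[-146,3,-22],"yaw":0.86,"grip":0.85},{"dp":[-146,3,-22],"yaw":1.04,"grip":0.85},{"dp":[-146,3,-22],"yaw":1.2,"grip":0.85},{"dp":[-146,3,-22],"yaw":1.38,"grip":0.85},{"dp":[-146,3,-22],"yaw":1.574,"grip":0.85},{"dp":[-146,3,-22],"yaw":1.574,"grip":0.85},{"dp":[-146,3,-22],"yaw":1.574,"grip":0.85},{"dp":[-146,3,-22],"yaw":1.574,"grip":0.85}]}}

```text
time_s: 44.62
tcp_pos: [0.6001, -0.1604, 0.2892]
eef_rot: [180.0, -0.0, -177.8]
contact_force: [1.0, -0.8, 0.9]
gripper_width: 0.0748
```

```bash
python3 - <<'E'
from h import *
s=get_state();print(s['tcp_pos'],s['eef_rot'],s['joints'])
c=capture('wrist');save(c,'w6.png')
crop(c,240,80,440,230,'w6c.png',4)
E
```

```text
[ 0.60006859 -0.16041377  0.28922328] [ 1.79996820e+02 -2.94674718e-02 -1.77757466e+02] [ 3.01719349e+00  1.36684389e+01 -8.32834338e-01 -3.69512021e-03
 -7.55281486e+01 -9.07737358e+01]
```

View pics/w6.png

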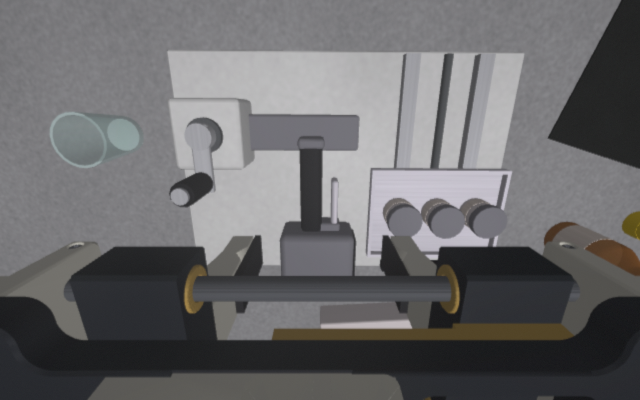

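View pics/w6c.png

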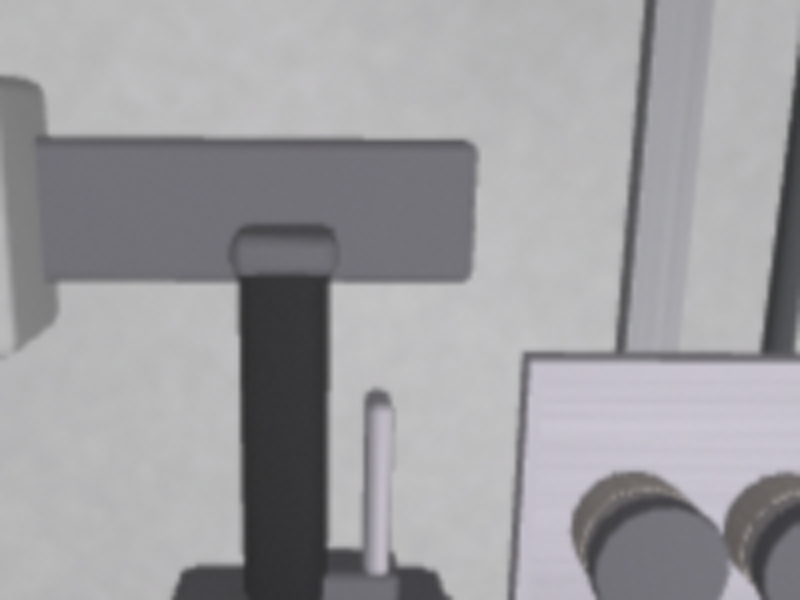

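The trigger bar runs from its free end at full-image pixel (334,179) to the head at about (334,223). The grip's edges are at columns 301 and 322.

```bash
python3 - <<'E'
from h import *
s=get_state();c=capture('wrist')
f=lambda u,v,z:onz(c,240+u/4-.4,80+v/4-.4,z,s).round(4)
print('grip back near',f(241,280,.132),'far',f(246,560,.132))
print('grip front near',f(329,280,.132),'far',f(326,560,.132))
print('trig free end top outer',f(393,402,.128),'far outer',f(389,570,.128))
print('trig inner',f(364,402,.128))
print('head front top',f(180,568,.146),f(435,568,.146))
E
```

```text
grip back near [ 0.5609 -0.1857  0.132 ] far [ 0.6446 -0.183   0.132 ]
grip front near [ 0.56   -0.1613  0.132 ] far [ 0.6436 -0.159   0.132 ]
trig free end top outer [ 0.5951 -0.1413  0.128 ] far outer [ 0.6478 -0.1395  0.128 ]
trig inner [ 0.5954 -0.1497  0.128 ]
head front top [ 0.6421 -0.2011  0.146 ] [ 0.6393 -0.1277  0.146 ]
```

```bash
python3 - <<'E'
from h import *
go((.602,-.1675,.099),-177.8)
E
```

```text
dp [-1.6, -7.1, 190.4] yaw -0.0002
```

>>> {"api": "apply_moves", "payload": {"commands": [{"dp":[-1.6,-7,0],"yaw":0,"grip":0.85},{"dp":[-1.6,-7,50],"yaw":0,"grip":0.85},{"dp":[-1.6,-7,95],"yaw":0,"grip":0.85},{"dp":[-1.6,-7,125],"yaw":0,"grip":0.85},{"dp":[-1.6,-7,140],"yaw":0,"grip":0.85},{"dp":[-1.6,-7,140],"yaw":0,"grip":0.85},{"dp":[-1.6,-7,140],"yaw":0,"grip":0.85}], "newtons": 20}}

```text
time_s: 45.6
tcp_pos: [0.603, -0.1676, 0.151]
eef_rot: [-180.0, 0.1, -177.9]
contact_force: [0.2, -1.4, 0.2]
gripper_width: 0.0745
```

```bash
python3 - <<'E'
from h import *
s=get_state();print(s['tcp_pos'],s['contact_force'])
c=capture('wrist');save(c,'w7.png')
a=capture('side');crop(a,240,100,400,220,'sd26.png',5)
go((.602,-.1675,.099),-177.8)
E
```

```text
[ 0.60300303 -0.16758108  0.15104072] [ 0.23385159 -1.41760967  0.17258275]
dp [1.0, -0.0, 52.1] yaw -0.0014
```

View pics/w7.png

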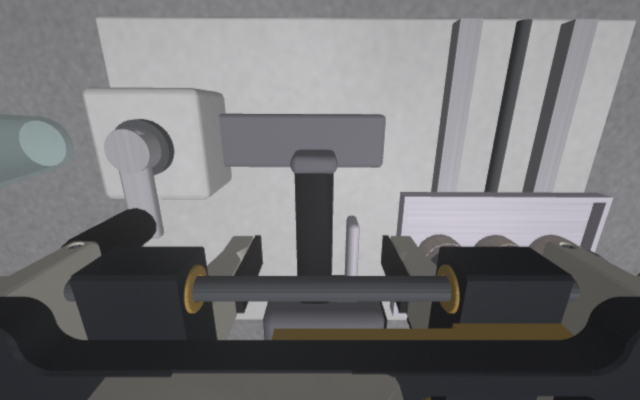

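View pics/sd26.png

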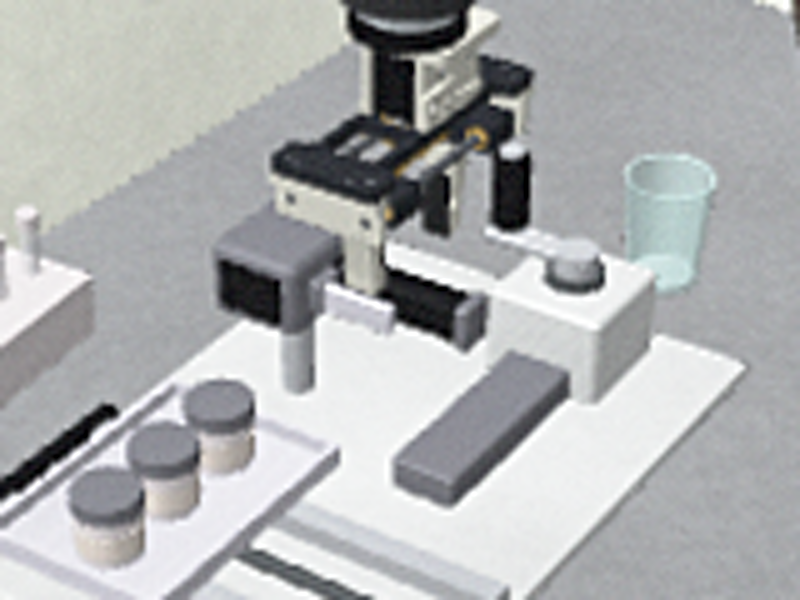

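>>> {"api": "apply_moves", "payload": {"commands": [{"dp":[2.5,0,25],"yaw":0,"grip":0.85},{"dp":[2.5,0,45],"yaw":0,"grip":0.85},{"dp":[2.5,0,52],"yaw":0,"grip":0.85},{"dp":[2.5,0,52],"yaw":0,"grip":0.85},{"dp":[2.5,0,52],"yaw":0,"grip":0.85}]}}

```text
time_s: 46.32
tcp_pos: [0.6003, -0.1675, 0.0987]
eef_rot: [-180.0, 0.1, -177.9]
contact_force: [-0.5, 0.2, -0.3]
gripper_width: 0.0742
```

```bash
python3 - <<'E'
from h import *
s=get_state();print(s['tcp_pos'],s['contact_force'])
a=capture('side');crop(a,240,100,400,220,'sd27.png',5)
E
```

```text
[ 0.60026177 -0.16751112  0.09869532] [-0.47683356  0.16215366 -0.31572181]
```

View pics/sd27.png

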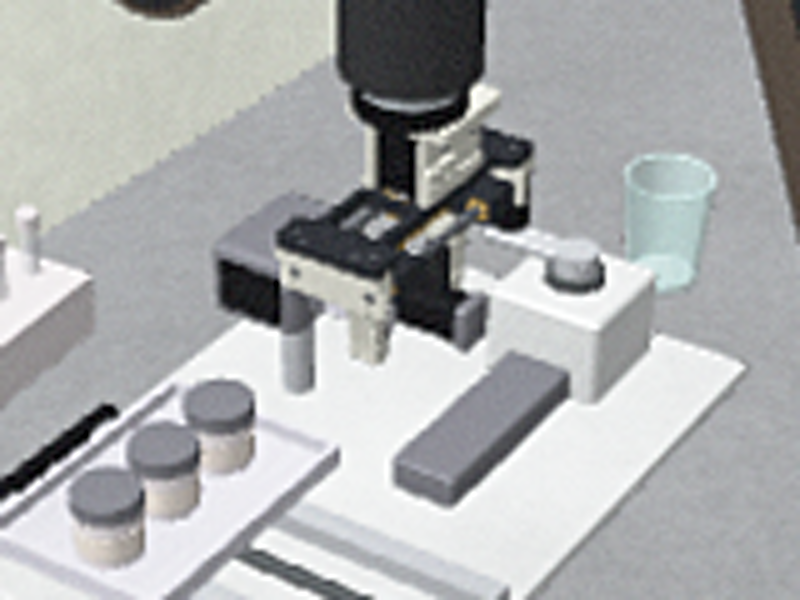

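>>> {"api": "apply_moves", "payload": {"commands": [{"dp":[0,-1,0],"yaw":0,"grip":0},{"dp":[0,-1,0],"yaw":0,"grip":0},{"dp":[0,-1,0],"yaw":0,"grip":0},{"dp":[0,-1,0],"yaw":0,"grip":0},{"dp":[0,-1,0],"yaw":0,"grip":0},{"dp":[0,-1,0],"yaw":0,"grip":0},{"dp":[0,-1,0],"yaw":0,"grip":0},{"dp":[0,-1,0],"yaw":0,"grip":0},{"dp":[0,-1,0],"yaw":0,"grip":0},{"dp":[0,-1,0],"yaw":0,"grip":0}], "newtons": 25}}

```text
time_s: 47.62
tcp_pos: [0.5997, -0.1698, 0.0976]
eef_rot: [-179.9, -0.0, -177.9]
contact_force: [1.0, -5.7, -1.2]
gripper_width: 0.0319
```

```bash
python3 - <<'E'
from h import *
s=get_state();print(s['tcp_pos'],s['contact_force'],s['gripper_width'])
c=capture('wrist');crop(c,200,140,440,320,'w8.png',3.3)
E
```

```text
[ 0.59968844 -0.16980984  0.09757335] [ 0.95822611 -5.66576441 -1.16226591] 0.031932613889325855
```

View pics/w8.png

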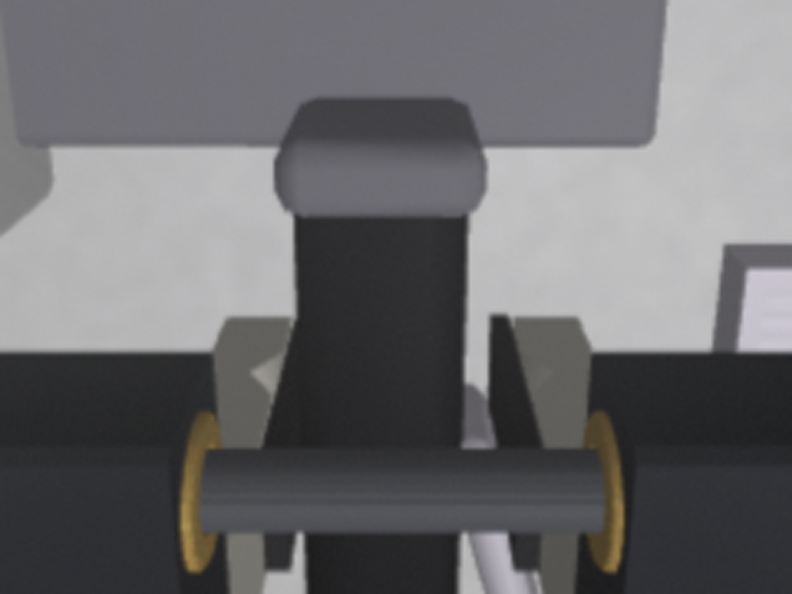

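The opening is 31.9 mm against about 33 mm expected, and the bar is swung against the grip, so the trigger is fully squeezed. I'll hold a little firmer, then release and lift straight out.

>>> {"api": "apply_moves", "payload": {"commands": [{"dp":[0,0,0],"yaw":0,"grip":0},{"dp":[0,0,0],"yaw":0,"grip":0},{"dp":[0,0,0],"yaw":0,"grip":0}], "newtons": 35}}

```text
time_s: 48.05
tcp_pos: [0.5997, -0.17, 0.0976]
eef_rot: [-179.9, -0.0, -177.9]
contact_force: [1.0, -5.0, -0.3]
gripper_width: 0.0321
```

>>> {"api": "apply_moves", "payload": {"commands": [{"dp":[0,1,0],"yaw":0,"grip":0.85},{"dp":[0,1,0],"yaw":0,"grip":0.85},{"dp":[0,1,0],"yaw":0,"grip":0.85},{"dp":[0,1,0],"yaw":0,"grip":0.85},{"dp":[0,1,0],"yaw":0,"grip":0.85},{"dp":[0,1,0],"yaw":0,"grip":0.85},{"dp":[0,1,-50],"yaw":0,"grip":0.85},{"dp":[0,1,-100],"yaw":0,"grip":0.85},{"dp":[0,1,-150],"yaw":0,"grip":0.85},{"dp":[0,1,-190],"yaw":0,"grip":0.85},{"dp":[0,1,-190],"yaw":0,"grip":0.85},{"dp":[0,1,-190],"yaw":0,"grip":0.85}]}}

```text
time_s: 49.55
tcp_pos: [0.5992, -0.1673, 0.2871]
eef_rot: [180.0, -0.0, -177.9]
contact_force: [0.6, -0.3, -1.5]
gripper_width: 0.0743
```

```bash
python3 - <<'E'
from h import *
s=get_state();print(s['time_s'],s['tcp_pos'],s['contact_force'],s['gripper_width'])
c=capture('wrist');save(c,'w9.png')
a=capture('side');crop(a,160,100,400,290,'sd28.png',3.3)
f=lambda u,v,z:onz(c,u,v,z,s).round(4)
a=capture('scene');save(a,'sc28.png')
E
```

```text
49.55 [ 0.59921026 -0.16732816  0.28711026] [ 0.58982312 -0.30145821 -1.52735076] 0.07426294500947521
```

View pics/w9.png

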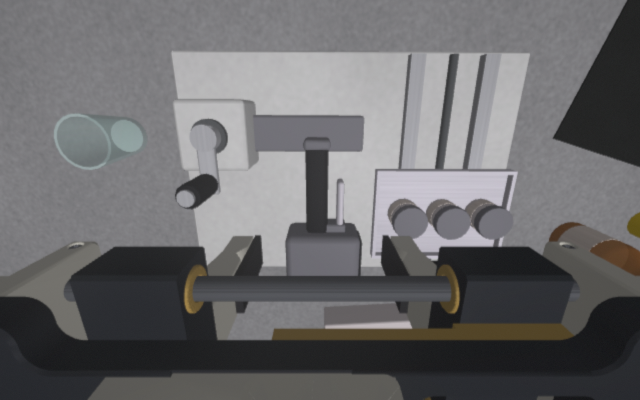

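View pics/sd28.png

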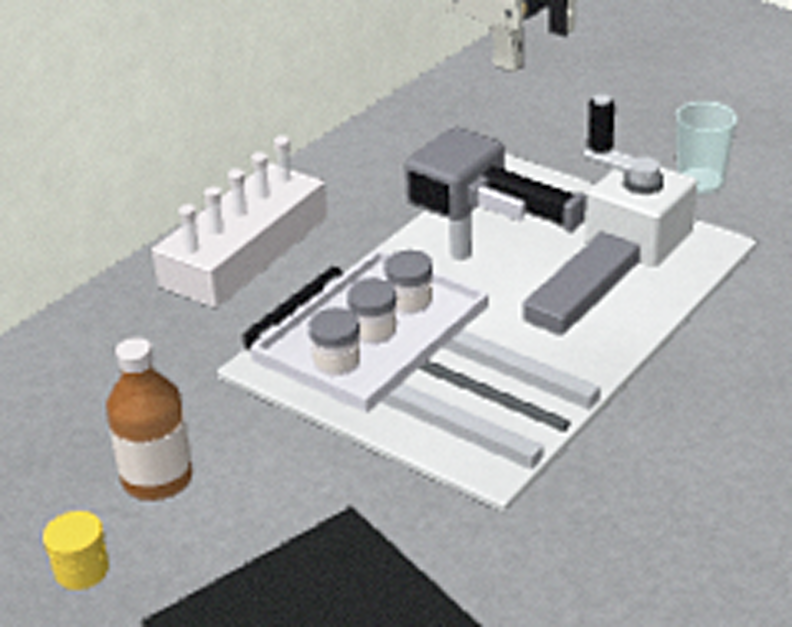

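View pics/sc28.png

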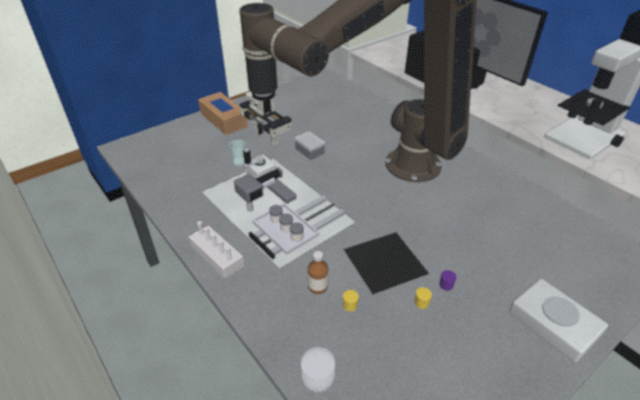

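The trigger is back parallel to the grip, three pots stand in the tray with the carriage in, the bystanders haven't moved, and the robot is clear. Handing in.

```bash
python3 -c "
from plant import close_job
print(close_job())"
```

```text
the job is handed in; nothing more can be done
None
```

I did the whole job in the order asked and handed it in at about 50 s.

- **Carriage out:** I cranked it to the out stop by the sleeve. The sleeve slipped in the pads there, so easing off turned the crank back about 7°. The carriage therefore stood about 1.4 mm short of fully out while I loaded the pots. I touched the out stop again before cranking in.
- **Pots:** Three pots were on the mat. All three stand upright along the middle of the tray, about 58 mm apart.
- **Carriage in:** I cranked it two turns to the in stop, where the crank held still under 12 N. The crank arm came back to the same angle it had at the out stop, as two whole turns should give.
- **Trigger:** I squeezed it until the jaws stopped at 32 mm, against about 33 mm expected for fully squeezed. A closer look showed the bar swung in to the grip. After release it sprang back parallel to the grip.

In the last pictures the three pots were in the tray with the carriage in. The bottle, beaker, tip box and the yellow and purple look-alikes were where they started, and the gripper was touching nothing. Apart from the slip at the out stop, no check failed or disagreed.

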